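# Clear the probes, box the measured carrier, set the probes back

### The arm

A 6-joint arm with a two-finger parallel gripper is mounted at the origin on the work surface. World frame = base frame: x ahead of the robot, y to its left, z up, the work surface at z = 0. Lengths are in m, angles in rad, forces in N, time in s.
With the tool pointing down it reaches from about 0.325 to 0.85 m from the base axis. Payload 15.5 kg.
Tool frame: the origin (TCP) lies on the mounting face of the last link; the fingertips stand 191 mm ahead of it and the grasp point (between the pads) lies 172 mm ahead of it; x points along the fingers, y is the direction in which the jaws open and shut, and the axes are right-handed (so a half turn about x gives the same grasp; the last joint's range is limited). The gripper opens to 91 mm and grips with 3 to 60 N. Pads are 32 mm wide; open, the fingers measure 118 mm over their backs; the gripper's body (76 mm by 178 mm) begins 60 mm behind the grasp point.
Start: joints at [1.226, 0.494, 1.345, -0, 1.302, -0.096], TCP at [0.154, 0.606, 0.405] pointing down, gripper open.
Joint ranges: [-2.91, 2.91], [-0.82, 2.16], [0.22, 2.67], [-1.22, 4.37], [0.12, 2.79], [-3.08, 3.08]. Speed limits (rad/s): [1.89, 1.89, 2.57, 3.01, 3.01, 3.01].

### API

Orientations are given as a unit quaternion [w, x, y, z].
In Python, from plant import bot gives the robot as it stands.
- The arm moves only by the tool move_arm, never from a script. Its argument "increments" is one flat list of numbers, 7 for each row, row after row: the shift along the tool's x, y, z in cm, then the turn, a rotation vector about the tool's x, y, z in rad, then the gripper's target within -1 to 1 (fully open at 1, half-way at 0, shut at -1). In form: [dx, dy, dz, rx, ry, rz, fingers, dx, dy, dz, rx, ry, rz, fingers, ...]. A call has 1 to 5 rows; each row is the pose to reach, as a shift and turn from the pose commanded when the call began, along the tool's axes at that moment; what a row does not reach only later rows make up. A row lasts 1/10 s, in which the tool goes at most 50 mm and 8.59 degrees, less where a joint would pass 70% of its speed; a pose out of reach is approached as far as the arm can. A call with a gripper value outside its range is refused whole. The fingers move at their own pace and stop on an object; "squeeze" is the grip in N (left out, the last holds). Time passes only in rows, so rows that repeat a pose let the fingers close. It gives the time, the measured TCP pose, the force and the opening at its end, in the units of the state.
- bot.sense(): the state, without advancing time (a new reading comes with each control period).
- bot.snapshot(name): name is "side" or "top"; returns a dict with "frame" (400x640x3 uint8, red, green, blue), "range_z" (400x640 float32, m along the optical axis (not along the pixel's ray), 0 where there is no reading), "fovy" (degrees; the focal length in pixels is half the picture's height over the tangent of half this angle, whatever the lens; pixels are square), "cx", "cy" (the principal point, pixels), "R" (3x3) and "t" (3): a world point X has camera coordinates R X + t. Camera axes: x right, y down, z forward; pixel columns grow to the right and rows downward; lengths in m; the calibration is good to about 2 mm. A picture is of the moment at which its call begins.
- bot.hand_in(): hands the job in, once; it reports no verdict.
The state is a dict: "time_s": time; "joint_positions": joint angles; "qd": joint speeds; "tau": joint torques, N m; "tcp_pos": TCP position; "ee_rot": TCP orientation; "contact_force": force on the tool from outside, world axes, zero at the start; "moment": the same for the moment, N m; "opening": opening from 0.0 (shut) to 1.0 (fully open).
Only numpy, scipy, OpenCV 4.12 (cv2) and the standard library are available. Lean on these libraries where they do the work, as an engineer would, in place of code of your own. Each camera call takes 0.05 s, during which the arm holds its last target.

### The job

The measurement is finished: lift the red and the blue probe positioner off the station and stand both on the aluminium parking plate, then take the gold carrier off the chuck, lay it flat in the black box and put the lid on so that it closes. Finally set each positioner back gently on the very spot where it stood, its arm pointing over the chuck as before. Keep the positioners and the carrier level, never let one touch the carrier, and do not disturb the tweezers and the chip tray on the platen.

Things in the scene. Friction and masses are not known exactly. Their poses are not given: they have to be found in the camera images.
- positioner_red: red probe positioner (red plate and knob on top), 0.4-0.6 kg. Origin: centre of base underside, z up, +x along its arm. Base 70x50x16, stage 60x44 to 32 high, grip block 44 (x) x 34 (y) from 32 to 78 high, centred; knob to 92. Thumb knobs at 24 high to x=-60, y=+44. Arm 12 wide falls to its tip at x=125, 8 high. Starts on the platen, arm to station -x, tip 7 mm above the carrier; red, blue in either order
- positioner_blue: blue probe positioner (blue plate and knob on top), 0.4-0.6 kg. Origin: centre of base underside, z up, +x along its arm. Base 70x50x16, stage 60x44 to 32 high, grip block 44 (x) x 34 (y) from 32 to 78 high, centred; knob to 92. Thumb knobs at 24 high to x=-60, y=+44. Arm 12 wide falls to its tip at x=125, 8 high. Starts on the platen, arm to station -x, tip 7 mm above the carrier; red, blue in either order
- carrier: gold carrier bar with three white squares and dark chips, 36 (x) x 104 (y) x 16 mm, 0.14-0.23 kg. Origin: centre of underside, z up. Starts on the chuck, long side along the station's y within 3 degrees, under both probe tips. Grip it across its 36 mm
- box: black open box with a pink floor liner, fixed. Outside 110 (x) x 138 (y) x 32 mm high, walls and floor 5 mm thick (inside 100 x 128 x 27). Origin: centre of underside, z up, +x away from the robot within 9 degrees
- lid: grey lift-off lid with black bar handle, 0.16 kg, lying on the table just robot-side of the box, turned like it within 5 degrees. Origin: centre of underside, z up. Step 90 (x) x 118 (y), 0-5 mm high, drops inside the box walls with 5 mm play; plate 120 x 148, 5-10 mm high, rests on the rim; handle 14 (x) x 70 (y), 10-30 mm high, grip across x. Closed, its origin is 27 mm above the box's, axes alike
- parking_plate: aluminium parking plate, yellow strip at both ends, 200 (x) x 110 (y) x 10 mm, fixed. Origin: centre of underside, z up, +x away from the robot within 9 degrees; top at 10 mm. Positioners fit side by side at x=-50 and +50 mm with their arms along y, away from the station, reaching over the plate's edge. Plate and box are on opposite sides of the station, either way round
- station: probe station, fixed. Origin: on the table under the chuck's centre, z up, +x away from the robot within 9 degrees. Octagonal chuck 150 mm across, top 45 mm high. U-shaped steel platen, top 60 mm high: rear part x=82 to 200, y=-145 to 145, where the positioners stand (x near 125, y near +42 and -42); side wings x=-60 to 82, |y|=85 to 145
- tweezers: cream plastic tweezers lying on one wing of the platen along the station's x, 125 x 12 x 8 mm. Origin: under their middle. Leave them alone.
- chip_tray: cream chip tray with a grid of grey pockets, 50 x 50 x 10 mm, lying on the other wing of the platen. Origin: centre of its underside. Leave it alone.
Not all that is in view belongs to the job. Of the things shaped like the parking_plate, the aluminium one is meant.

How it is judged:
On the way, in this order (a step that is already met when the one before it is completed fails the run):
1. both positioners stand on the parking plate while the carrier still lies on the chuck (x of positioner_red in the frame of parking_plate between -0.09 and 0.09 m and y of positioner_red in the frame of parking_plate between -0.05 and 0.05 m and z of positioner_red in the frame of parking_plate between 0.006 and 0.014 m and angle between each of positioner_red, positioner_blue's own z axis and vertical below 0.06 rad and linear speed of each of positioner_red, positioner_blue below 0.03 m/s and x of positioner_blue in the frame of parking_plate between -0.09 and 0.09 m and y of positioner_blue in the frame of parking_plate between -0.05 and 0.05 m and z of positioner_blue in the frame of parking_plate between 0.006 and 0.014 m and distance of carrier from where it was at the start of the episode below 0.01 m), for 0.2 s.
2. the carrier lies flat in the box while both positioners still stand on the parking plate (x of carrier in the frame of box between -0.036 and 0.036 m and y of carrier in the frame of box between -0.03 and 0.03 m and z of carrier in the frame of box below 0.009 m and angle between each of carrier, positioner_red, positioner_blue's own z axis and vertical below 0.06 rad and linear speed of carrier below 0.02 m/s and x of positioner_red in the frame of parking_plate between -0.09 and 0.09 m and y of positioner_red in the frame of parking_plate between -0.05 and 0.05 m and z of positioner_red in the frame of parking_plate between 0.006 and 0.014 m and linear speed of each of positioner_red, positioner_blue below 0.03 m/s and x of positioner_blue in the frame of parking_plate between -0.09 and 0.09 m and y of positioner_blue in the frame of parking_plate between -0.05 and 0.05 m and z of positioner_blue in the frame of parking_plate between 0.006 and 0.014 m), for 0.2 s.
At the end, for the whole second after the job is handed in: Each positioner upright and at rest within 15 mm of its starting spot, arm over the chuck within 8 degrees of the station's x; carrier flat on the box floor; lid level on the box, within 10 mm of its centre and 4 mm of its closed height (distance of each of positioner_red, positioner_blue from where it was at the start of the episode below 0.015 m and angle between the x axis of each of positioner_red, positioner_blue and the x axis of station, either way round below 0.15 rad and x of station in the frame of positioner_red above 0.08 m and angle between each of positioner_red, positioner_blue's own z axis and vertical below 0.05 rad and linear speed of each of positioner_red, positioner_blue, carrier, lid below 0.02 m/s and x of station in the frame of positioner_blue above 0.08 m and x of carrier in the frame of box between -0.036 and 0.036 m and y of carrier in the frame of box between -0.03 and 0.03 m and z of carrier in the frame of box below 0.009 m and angle between carrier's own z axis and vertical below 0.06 rad and horizontal distance between lid and box below 0.01 m and z of lid in the frame of box between 0.023 and 0.03 m and angle between lid's own z axis and vertical below 0.04 rad); the robot touches nothing.
It fails at once if a positioner touches the carrier (contact force between any of positioner_red, positioner_blue and carrier above 0.5 N).
It fails at once if a positioner or the carrier is tipped by more than 25 degrees (angle between any of positioner_red, positioner_blue, carrier's own z axis and vertical above 0.44 rad).
It fails at once if a positioner is dropped or slammed onto the station or the plate (more than 90 N) (contact force between any of positioner_red, positioner_blue and station above 90 N or contact force between any of positioner_red, positioner_blue and parking_plate above 90 N).
It fails at once if the tweezers or the chip tray are moved by more than 12 mm (distance of any of tweezers, chip_tray from where it was at the start of the episode above 0.012 m).
It also fails if it takes over 133 s, if anything falls off the work surface, if the arm or the gripper's body presses on something with over 40 N, if the wrist force passes 120 N, or if a joint passes its speed limit or range.

## Working session

There is one attempt and no reset: what is moved stays moved. The work goes in short steps, Python scripts to look and compute and a tool call to move; the robot and the scene stay as the last step left them, time stands still between calls to the robot, and variables do not carry over. Pictures are saved under pics/ and viewed, and the job is handed in when it is done.

Besides the shell and the picture viewer there is one more tool, called after "Call:" as name(argument=value, ...) on one line, values as JSON. move_arm: Moves the arm, as the interface text tells. Its arguments: {"type":"object","properties":{"increments":{"type":"array","items":{"type":"number"}},"squeeze":{"type":"number"}},"required":["increments"]}

```bash
ls; mkdir -p pics; python3 - <<'E'
from plant import bot
import cv2,numpy as np
s=bot.sense()
print(s)
for n in ("side","top"):
    d=bot.snapshot(n)
    cv2.imwrite(f"pics/{n}0.png",cv2.cvtColor(d["frame"],cv2.COLOR_RGB2BGR))
    np.savez(f"{n}0.npz",**d)
    print(n,d["fovy"],d["cx"],d["cy"],d["R"],d["t"])
E
```

```text
pics
{'time_s': 0.0, 'joint_positions': array([ 1.22648915e+00,  4.94175804e-01,  1.34612344e+00,  2.66595027e-07,
        1.30251241e+00, -9.55172169e-02]), 'qd': array([ 3.01307083e-06, -5.93564274e-04,  8.33797208e-04, -1.16357994e-03,
       -2.15730619e-04,  1.69126087e-05]), 'tau': array([ 4.91491053e-03, -8.78819132e+01, -3.81867528e+01,  7.10825063e-02,
        5.30374632e-02, -1.35203973e-04]), 'tcp_pos': array([0.15385131, 0.60561404, 0.40414533]), 'ee_rot': array([ 0.70154867,  0.08731328,  0.70173688, -0.08815445]), 'contact_force': array([-0.02553523,  0.11499576, -0.44135548]), 'moment': array([-0.00738964, -0.0217524 , -0.0260329 ]), 'opening': 0.9982037247184952}
side 52.09897182720989 316.2705163236989 196.05243421174436 [[ 0.84215971 -0.53918493 -0.00682914]
 [-0.30392922 -0.46417342 -0.83196759]
 [ 0.44541448  0.70272515 -0.55478221]] [-0.39384241  0.19917956  0.73161962]
top 57.46449640474274 320.90418761521545 198.50546034884982 [[-0.0177292  -0.99980229 -0.00900286]
 [-0.98329246  0.01906656 -0.18103151]
 [ 0.18116738  0.0056429  -0.98343609]] [0.02108976 0.47613896 0.89670874]
```

View pics/top0.png

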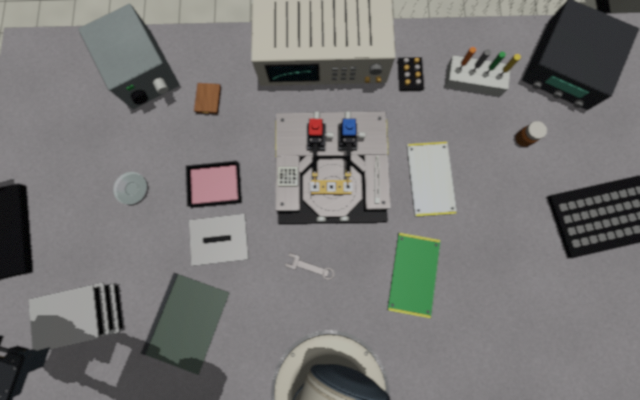

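View pics/side0.png

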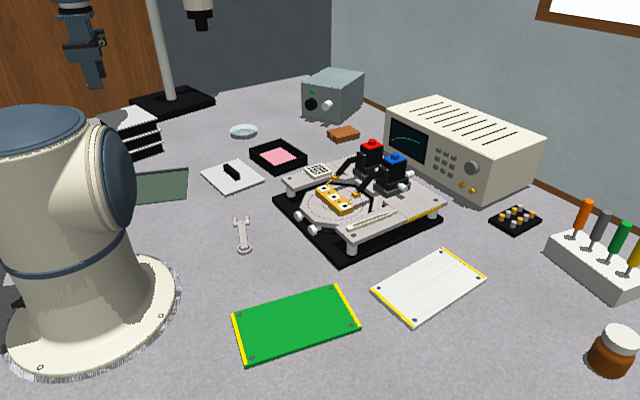

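The top view shows the station at about (332,168), with the red positioner at (316,130) and the blue at (349,130). The box is at (214,184), the lid at (217,240) and the aluminium plate at (432,178). The green plate is a decoy. Next I'll measure them.

```bash
cat > h.py <<'E'
import numpy as np,cv2
def cloud(d):
    z=d["range_z"].astype(float); H,W=z.shape
    f=H/2/np.tan(np.radians(float(d["fovy"]))/2)
    u,v=np.meshgrid(np.arange(W)+0.0,np.arange(H)+0.0)
    c=np.stack([(u-d["cx"])/f*z,(v-d["cy"])/f*z,z],-1)
    w=(c-d["t"])@d["R"]
    w[z<=0]=np.nan
    return w
def proj(d,X):
    f=200/np.tan(np.radians(float(d["fovy"]))/2)
    c=np.asarray(X)@d["R"].T+d["t"]
    return np.stack([c[...,0]/c[...,2]*f+d["cx"],c[...,1]/c[...,2]*f+d["cy"]],-1)
def rect(P):
    r=cv2.minAreaRect((P[:,:2]*1000).astype(np.float32)); return r
E
python3 - <<'E'
from h import *
d=np.load("top0.npz"); w=cloud(d); im=d["frame"]
hsv=cv2.cvtColor(im,cv2.COLOR_RGB2HSV)
for r in [(178,432),(168,332),(184,214),(250,200),(240,217),(130,316),(130,349),(178,290),(187,333),(130,290),(250,340)]:
    print(r,w[r].round(4),hsv[r])
big=cv2.resize(im[100:280,170:470],None,fx=2.6,fy=2.6,interpolation=cv2.INTER_CUBIC)
cv2.imwrite("pics/topcrop.png",cv2.cvtColor(big,cv2.COLOR_RGB2BGR))
d=np.load("side0.npz"); im=d["frame"]
big=cv2.resize(im[120:340,190:500],None,fx=2.5,fy=2.5,interpolation=cv2.INTER_CUBIC)
cv2.imwrite("pics/sidecrop.png",cv2.cvtColor(big,cv2.COLOR_RGB2BGR))
E
```

```text
(178, 432) [ 0.5333 -0.2879  0.0085] [ 50   4 187]
(168, 332) [ 0.5565 -0.0182  0.0456] [ 10   9 170]
(184, 214) [0.529  0.3015 0.0056] [176  61 179]
(250, 200) [0.3519 0.3296 0.0128] [ 30   3 167]
(240, 217) [0.3758 0.2812 0.0294] [ 0  6 45]
(130, 316) [0.6241 0.0204 0.1435] [  1 188 163]
(130, 349) [ 0.6236 -0.0583  0.1406] [109 177 144]
(178, 290) [0.5259 0.0894 0.07  ] [ 30   7 138]
(187, 333) [ 0.5025 -0.0191  0.0603] [105   6 158]
(130, 290) [0.6577 0.09   0.0602] [  9  11 156]
(250, 340) [ 0.3457 -0.0351  0.0031] [150   4 126]
```

View pics/topcrop.png

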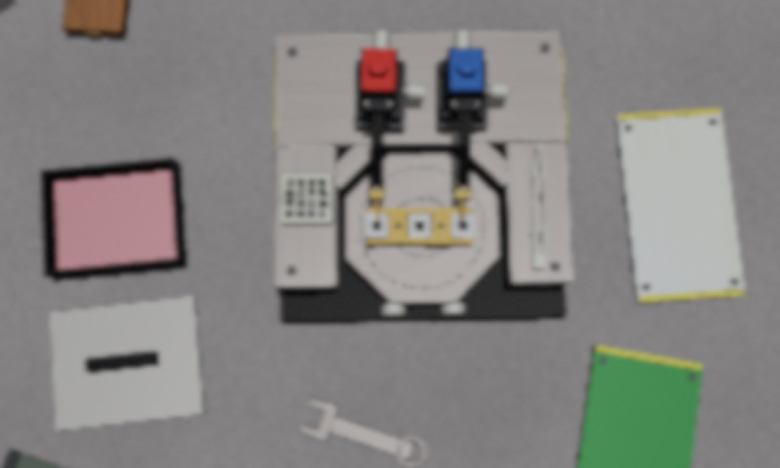

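View pics/sidecrop.png

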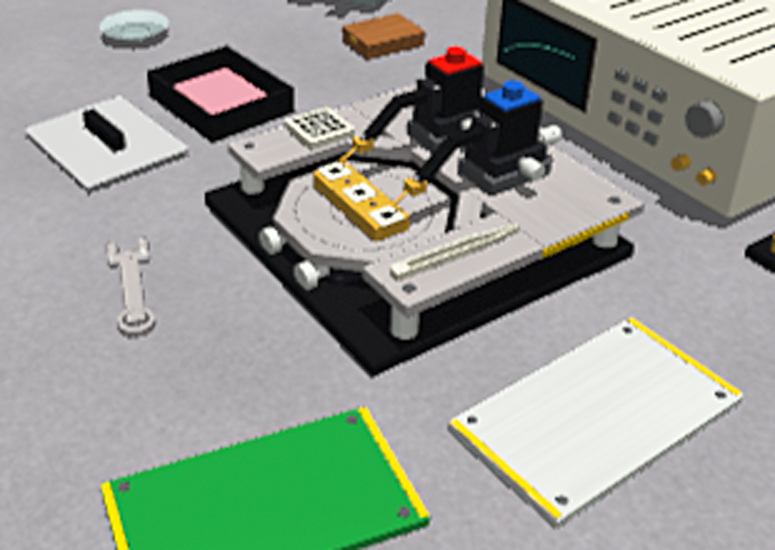

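```bash
cat >> h.py <<'E'
def raypl(d,uv,z):
    f=200/np.tan(np.radians(float(d["fovy"]))/2)
    uv=np.asarray(uv,float); c=np.stack([(uv[...,0]-d["cx"])/f,(uv[...,1]-d["cy"])/f,np.ones(uv.shape[:-1])],-1)
    r=c@d["R"]; o=-d["R"].T@d["t"]
    s=(z-o[2])/r[...,2]
    return o+s[...,None]*r
def blob(d,mask,z,roi,show=None):
    m=np.zeros(mask.shape,np.uint8); y0,y1,x0,x1=roi; m[y0:y1,x0:x1]=mask[y0:y1,x0:x1]
    m=cv2.morphologyEx(m,cv2.MORPH_CLOSE,np.ones((5,5),np.uint8))
    n,l,st,c=cv2.connectedComponentsWithStats(m)
    k=1+np.argmax(st[1:,4]); ct,_=cv2.findContours((l==k).astype(np.uint8),cv2.RETR_EXTERNAL,cv2.CHAIN_APPROX_NONE)
    ct=max(ct,key=len)[:,0,:]
    P=raypl(d,ct,z); A=st[k,4]
    r=cv2.minAreaRect((P[:,:2]*1000).astype(np.float32))
    ys,xs=np.nonzero(l==k); C=raypl(d,np.stack([xs,ys],-1),z)[:,:2].mean(0)
    return r,C
E
python3 - <<'E'
from h import *
d=np.load("top0.npz"); w=cloud(d); im=d["frame"]
hsv=cv2.cvtColor(im,cv2.COLOR_RGB2HSV); H,S,V=[hsv[...,i].astype(int) for i in range(3)]
f=lambda n,m,z,roi:print(n,*[np.round(x,4) for x in (lambda r,C:(r[0],r[1],r[2],C))(*blob(d,m.astype(np.uint8),z,roi))])
f("plate",((V>160)|((S>100)&(V>100))),.010,(130,225,400,465))
f("box",(V<70),.032,(155,212,180,248))
f("liner",(S>40)&(V>120),.005,(155,212,180,248))
f("lid",(V>150)|(V<70),.010,(208,272,182,255))
f("handle",(V<80),.030,(208,272,182,255))
f("carrier",(S>70)&(H>8)&(H<35),.061,(174,200,300,362))
f("red",(S>120)&((H<8)|(H>172)),.138,(110,150,300,330))
f("blue",(S>100)&(H>95)&(H<125),.138,(110,150,335,365))
# height based
for nm,lo,hi,b in [("platen",.055,.066,(.3,.8,-.2,.18)),("chuck",.041,.051,(.3,.8,-.2,.18)),("lidz",.006,.016,(.3,.46,.2,.38)),("boxrim",.027,.037,(.4,.62,.2,.4)),("platez",.006,.014,(.41,.68,-.4,-.2)),("base",.07,.079,(.55,.8,-.1,.1)),("post",.125,.16,(.55,.8,-.1,.1)),("tray",.066,.075,(.4,.6,.05,.15))]:
    m=(w[...,2]>lo)&(w[...,2]<hi)&(w[...,0]>b[0])&(w[...,0]<b[1])&(w[...,1]>b[2])&(w[...,1]<b[3])
    m=cv2.morphologyEx(m.astype(np.uint8),cv2.MORPH_OPEN,np.ones((2,2),np.uint8))>0
    r=rect(w[m]); print(nm,m.sum(),np.round(r[0],1),np.round(r[1],1),round(r[2],1),"z",np.nanmedian(w[m][:,2]).round(4))
print(np.nanmedian(w[200:230,480:520,2]))
E
```

```text
plate [ 533.9388 -285.8405] [198.4968 108.7182] 2.5855 [ 0.5321 -0.2861]
box [523.4163 295.4503] [114.4144 142.2573] 4.4832 [0.5243 0.3001]
liner [528.665  302.2822] [ 93.9331 122.9352] 4.7582 [0.5285 0.3022]
lid [379.8442 285.3656] [118.6768 146.2372] 5.5828 [0.3793 0.2854]
handle [379.2102 282.3873] [11.289  64.8035] 5.6533 [0.3792 0.2829]
carrier [510.4329 -13.1687] [99.4524 52.1979] 88.8529 [ 0.5076 -0.0148]
red [632.7047  22.8234] [33.6393 43.1082] 88.9529 [0.6322 0.0224]
blue [631.0215 -56.3839] [33.6514 43.1696] 88.413 [ 0.6304 -0.0571]
platen 6302 [573.4 -36.6] [278.  305.1] 6.5 z 0.0601
chuck 1951 [632.3 -32.1] [106.3 409.2] 76.5 z 0.0449
lidz 2383 [380.1 284.3] [118.3 144.2] 8.2 z 0.0099
boxrim 411 [525.7 300. ] [108.1 138. ] 4.6 z 0.0287
platez 2905 [ 532. -288.] [199.7 114. ] 2.9 z 0.0099
base 88 [607.8 -19. ] [129.5  52.4] 88.8 z 0.073
post 534 [682.6 -41.4] [ 8.6 88.2] 173.8 z 0.1406
tray 354 [530.   95.9] [46.6 47.2] 87.8 z 0.0701
2.0245144028461765e-05
```

```bash
cat > ov.py <<'E'
from h import *
def box3(x,y,th,x0,x1,y0,y1,z0,z1):
    c,s=np.cos(th),np.sin(th); pts=[]
    for z in (z0,z1):
        for a,b in ((x0,y0),(x1,y0),(x1,y1),(x0,y1)): pts.append([x+c*a-s*b,y+s*a+c*b,z])
    return np.array(pts)
def draw(im,d,P,sc,off,col):
    q=(proj(d,P)+0.5-np.array(off))*sc
    q=q.astype(int)
    for i in range(4):
        for a,b in ((i,(i+1)%4),(4+i,4+(i+1)%4),(i,4+i)): cv2.line(im,tuple(map(int,q[a])),tuple(map(int,q[b])),col,1,cv2.LINE_AA)
E
python3 - <<'E'
from ov import *
D=np.radians
items=[]
for x,y,t in ((.6327,.0228,178.8),(.631,-.0564,178.8)):
    items+= [(box3(x,y,D(t),-.022,.022,-.017,.017,.092,.138),(0,255,0)),(box3(x,y,D(t),-.035,.035,-.025,.025,.06,.076),(0,255,255))]
items.append((box3(.533,-.286,D(2.6),-.1,.1,-.055,.055,0,.01),(255,0,255)))
items.append((box3(.5255,.301,D(4.6),-.055,.055,-.069,.069,0,.032),(0,255,255)))
items.append((box3(.379,.284,D(5.6),-.06,.06,-.074,.074,.005,.010),(255,0,255)))
items.append((box3(.379,.284,D(5.6),-.007,.007,-.035,.035,.01,.03),(0,255,0)))
items.append((box3(.504,-.0165,D(-1.2),-.018,.018,-.052,.052,.045,.061),(0,0,255)))
# station at 
sx,sy,t=.507,-.0165,D(-1.2)
items.append((box3(sx,sy,t,.082,.2,-.145,.145,.055,.06),(255,128,0)))
items.append((box3(sx,sy,t,-.06,.082,-.145,-.085,.055,.06),(255,128,0)))
items.append((box3(sx,sy,t,-.06,.082,.085,.145,.055,.06),(255,128,0)))
for n,(r0,r1,c0,c1) in (("top",(100,280,170,470)),("side",(110,340,190,500))):
    d=np.load(n+"0.npz"); sc=2.58
    im=cv2.cvtColor(cv2.resize(d["frame"][r0:r1,c0:c1],None,fx=sc,fy=sc,interpolation=cv2.INTER_CUBIC),cv2.COLOR_RGB2BGR)
    for P,c in items: draw(im,d,P,sc,(c0,r0),c)
    cv2.imwrite(f"pics/ov_{n}.png",im)
E
```

```text
(no output)
```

View pics/ov_top.png

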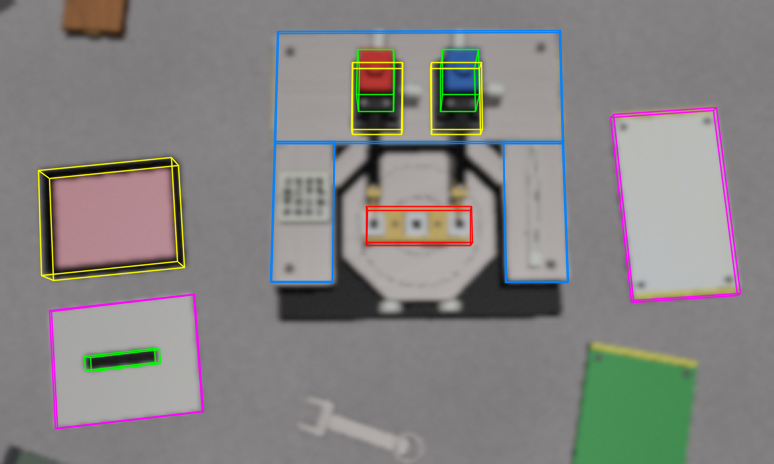

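View pics/ov_side.png

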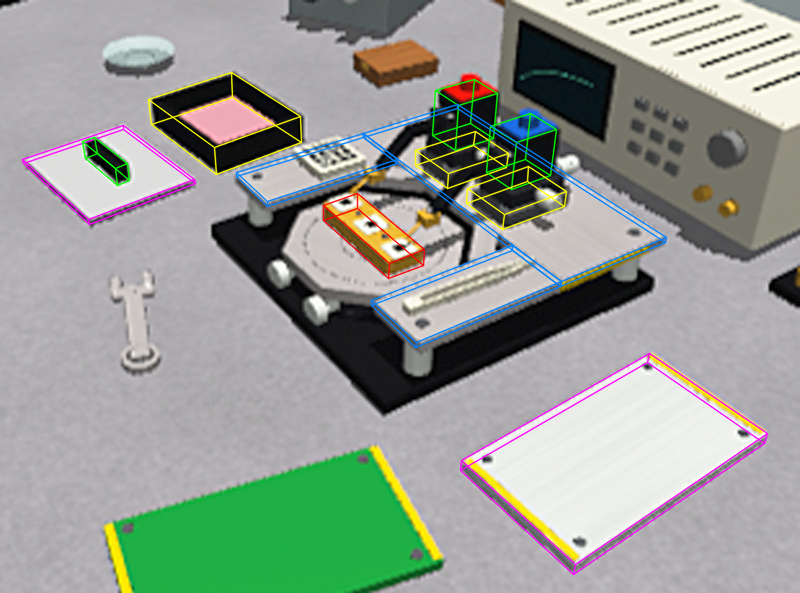

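The overlays fit to within about 2 mm in both views: red (632.7,22.8), blue (631,-56.4), station yaw -1.2°. Next is a helper that works out the moves.

```bash
cat > go.py <<'E'
import sys,numpy as np
from scipy.spatial.transform import Rotation as R
from plant import bot
s=bot.sense(); q=s["ee_rot"]; C=R.from_quat([q[1],q[2],q[3],q[0]])
M=C.as_matrix(); p=np.array(s["tcp_pos"])
yaw=np.degrees(np.arctan2(M[1,1],M[0,1]))
print("t %.1f grasp xy %s graspz %.4f jawyaw %.2f toolx %s open %.3f F %s"%(s["time_s"],(p+.172*M[:,0])[:2].round(4),(p+.172*M[:,0])[2],yaw,M[:,0].round(4),s["opening"],np.round(s["contact_force"],1)))
print("j",np.round(s["joint_positions"],3))
# usage: go.py x y graspz yaw  [x y z yaw ...]
a=list(map(float,sys.argv[1:]))
for i in range(0,len(a),4):
    x,y,z,yw=a[i:i+4]; c,sn=np.cos(np.radians(yw)),np.sin(np.radians(yw))
    X=np.array([0,0,-1.]);Y=np.array([c,sn,0]);Z=np.cross(X,Y)
    T=np.stack([X,Y,Z],1); pt=np.array([x,y,z])+[0,0,.172]
    print("-> d(cm)",(M.T@(pt-p)*100).round(2),"rot",(C.inv()*R.from_matrix(T)).as_rotvec().round(4))
E
python3 go.py .631 -.0564 .25 88.8
```

```text
t 0.1 grasp xy [0.1537 0.6055] graspz 0.2322 jawyaw 75.75 toolx [-4.e-04 -1.e-03 -1.e+00] open 1.001 F [-0.2 -0.  -0.1]
j [ 1.227  0.494  1.346  0.     1.303 -0.096]
-> d(cm) [ -1.73 -52.42  62.55] rot [-0.2278 -0.0003  0.0011]
```

Call:
move_arm(increments=[-1.7,-52.4,62.6,2.91,0,0,0.4,-1.7,-52.4,62.6,2.91,0,0,0.4,-1.7,-52.4,62.6,2.91,0,0,0.4,-1.7,-52.4,62.6,2.91,0,0,0.4,-1.7,-52.4,62.6,2.91,0,0,0.4], squeeze=35)

```text
time_s: 0.6
tcp_pos: [0.3008, 0.4013, 0.4098]
ee_rot: [0.62, 0.34, 0.62, -0.341]
contact_force: [0.7, 0.7, 0.5]
opening: 0.707
```

```bash
python3 go.py .631 -.0564 .25 -91.2
```

```text
t 0.6 grasp xy [0.3007 0.4013] graspz 0.2378 jawyaw 32.44 toolx [-2.e-04 -3.e-04 -1.e+00] open 0.707 F [0.7 0.7 0.5]
j [ 0.809  0.315  1.637 -0.     1.19   0.242]
-> d(cm) [-1.21  3.31 56.34] rot [2.158e+00 4.000e-04 0.000e+00]
```

Call:
move_arm(increments=[-1.2,3.3,56.3,2.158,0,0,0.4,-1.2,3.3,56.3,2.158,0,0,0.4,-1.2,3.3,56.3,2.158,0,0,0.4,-1.2,3.3,56.3,2.158,0,0,0.4,-1.2,3.3,56.3,2.158,0,0,0.4])

```text
time_s: 1.1
tcp_pos: [0.4483, 0.1993, 0.4152]
ee_rot: [-0.452, -0.544, -0.452, 0.544]
contact_force: [0.9, 1.3, 0.9]
opening: 0.704
```

```bash
python3 go.py .631 -.0564 .25 -91.2
```

```text
t 1.1 grasp xy [0.4482 0.1993] graspz 0.2432 jawyaw -10.56 toolx [-2.e-04 -0.e+00 -1.e+00] open 0.704 F [0.9 1.3 0.9]
j [0.297 0.294 1.653 0.    1.195 0.481]
-> d(cm) [-0.68 22.65 21.79] rot [1.4075e+00 2.0000e-04 1.0000e-04]
```

Call:
move_arm(increments=[-0.7,22.6,21.8,1.407,0,0,0.4,-0.7,22.6,21.8,1.407,0,0,0.4,-0.7,22.6,21.8,1.407,0,0,0.4,-0.7,22.6,21.8,1.407,0,0,0.4,-0.7,22.6,21.8,1.407,0,0,0.4])

```text
time_s: 1.6
tcp_pos: [0.5947, -0.0035, 0.4207]
ee_rot: [-0.221, -0.671, -0.221, 0.672]
contact_force: [0.7, 0.4, 0.5]
opening: 0.704
```

```bash
python3 go.py .631 -.0564 .25 -91.2
```

```text
t 1.6 grasp xy [ 0.5946 -0.0034] graspz 0.2487 jawyaw -53.54 toolx [-4.e-04  1.e-04 -1.e+00] open 0.704 F [0.7 0.4 0.5]
j [-0.106  0.436  1.402  0.     1.304  0.828]
-> d(cm) [-0.14  6.42  0.22] rot [6.573e-01 3.000e-04 2.000e-04]
```

Call:
move_arm(increments=[-0.1,6.4,0.2,0.657,0,0,0.4,-0.1,6.4,0.2,0.657,0,0,0.4,-0.1,6.4,0.2,0.657,0,0,0.4,-0.1,6.4,0.2,0.657,0,0,0.4,-0.1,6.4,0.2,0.657,0,0,0.4])

```text
time_s: 2.1
tcp_pos: [0.6306, -0.0541, 0.4213]
ee_rot: [0.007, -0.707, 0.007, 0.707]
contact_force: [-0.4, 0.1, 0.5]
opening: 0.7
```

Call:
move_arm(increments=[0,0,0,0,0,0,0.4,0,0,0,0,0,0,0.4])

```text
time_s: 2.3
tcp_pos: [0.6305, -0.0538, 0.4216]
ee_rot: [0.004, -0.707, 0.004, 0.707]
contact_force: [-0.0, 1.1, 0.3]
opening: 0.7
```

```bash
python3 go.py .631 -.0564 .25 -91.2 .631 -.0564 .118 -91.2
```

```text
t 2.3 grasp xy [ 0.6305 -0.0538] graspz 0.2496 jawyaw -90.69 toolx [-4.e-04  1.e-04 -1.e+00] open 0.700 F [-0.   1.1  0.3]
j [-0.179  0.49   1.302  0.     1.349  1.403]
-> d(cm) [-0.04  0.26 -0.05] rot [0.009  0.0004 0.0001]
-> d(cm) [13.16  0.26 -0.05] rot [0.009  0.0004 0.0001]
```

Call:
move_arm(increments=[2,0.3,-0.1,0.009,0,0,0.4,5,0.3,-0.1,0.009,0,0,0.4,7,0.3,-0.1,0.009,0,0,0.4,7,0.3,-0.1,0.009,0,0,0.4])

```text
time_s: 2.7
tcp_pos: [0.6308, -0.0567, 0.3492]
ee_rot: [0.008, -0.705, 0.007, 0.709]
contact_force: [-0.4, 0.0, 0.3]
opening: 0.702
```

```bash
python3 go.py .631 -.0564 .118 -91.2; python3 - <<'E'
from plant import bot
import cv2,numpy as np
for n,(r0,r1,c0,c1) in (("top",(80,230,250,420)),("side",(100,280,250,480))):
    d=bot.snapshot(n); im=cv2.resize(d["frame"][r0:r1,c0:c1],None,fx=3,fy=3)
    cv2.imwrite(f"pics/{n}1.png",cv2.cvtColor(im,cv2.COLOR_RGB2BGR))
E
```

```text
t 2.7 grasp xy [ 0.63   -0.0566] graspz 0.1772 jawyaw -91.23 toolx [-4.8e-03  9.0e-04 -1.0e+00] open 0.702 F [-0.4  0.   0.3]
j [-0.184  0.56   1.387 -0.     1.199  1.408]
-> d(cm) [ 5.92 -0.03 -0.05] rot [-0.0005  0.0048  0.0008]
```

View pics/side1.png

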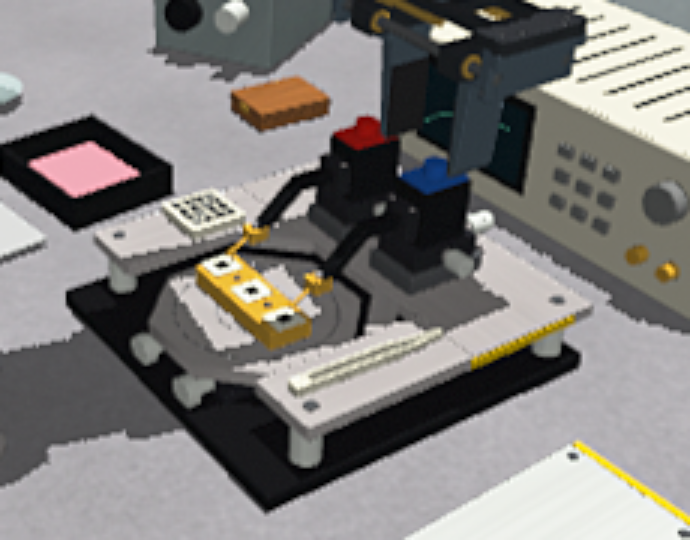

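View pics/top1.png

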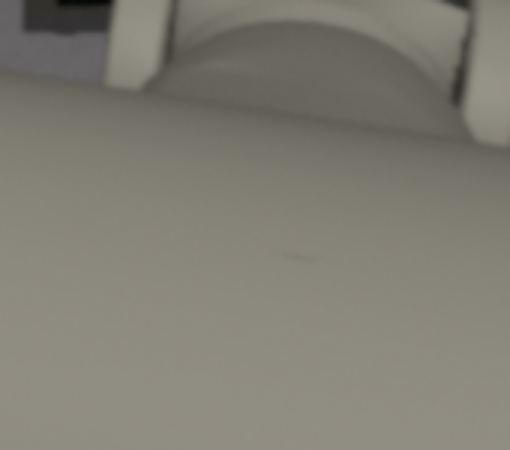

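In the side view the open fingers straddle the blue block at about (435,190), and the left finger clears the red one. The arm hides the top view. I'm going down onto it.

Call:
move_arm(increments=[2,0,0,0,0,0,0.4,4,0,0,0,0,0,0.4,5.5,0,0,0,0,0,0.4,5.9,0,0,0,0,0,0.4,5.9,0,0,0,0,0,0.4])

```text
time_s: 3.3
tcp_pos: [0.6319, -0.0569, 0.2936]
ee_rot: [-0.008, 0.707, -0.008, -0.707]
contact_force: [0.0, -0.1, 0.2]
opening: 0.701
```

```bash
python3 go.py .631 -.0564 .118 -91.2
```

```text
t 3.3 grasp xy [ 0.632  -0.0569] graspz 0.1216 jawyaw -91.30 toolx [ 8.e-04 -2.e-04 -1.e+00] open 0.701 F [ 0.  -0.1  0.2]
j [-0.184  0.624  1.44  -0.     1.078  1.41 ]
-> d(cm) [ 0.36 -0.05  0.09] rot [-0.0018 -0.0008 -0.0001]
```

Call:
move_arm(increments=[0.3,0,0,0,0,0,-1,0.3,0,0,0,0,0,-1,0.3,0,0,0,0,0,-1,0.3,0,0,0,0,0,-1,0.3,0,0,0,0,0,-1], squeeze=35)

```text
time_s: 3.8
tcp_pos: [0.6317, -0.057, 0.2903]
ee_rot: [-0.008, 0.707, -0.008, -0.707]
contact_force: [-1.0, -1.3, 4.6]
opening: 0.37
```

Call:
move_arm(increments=[0,0,0,0,0,0,-1,0,0,0,0,0,0,-1])

```text
time_s: 4.0
tcp_pos: [0.6317, -0.057, 0.2902]
ee_rot: [-0.008, 0.707, -0.008, -0.707]
contact_force: [-0.9, -2.6, 6.3]
opening: 0.37
```

```bash
python3 go.py .631 -.0564 .118 -91.2
```

```text
t 4.0 grasp xy [ 0.6318 -0.0571] graspz 0.1182 jawyaw -91.33 toolx [ 7.e-04 -3.e-04 -1.e+00] open 0.370 F [-0.9 -2.6  6.3]
j [-0.184  0.628  1.443 -0.     1.071  1.41 ]
-> d(cm) [ 0.02 -0.06  0.07] rot [-0.0023 -0.0007 -0.0003]
```

Blue is gripped at 33.7 mm. Its pick pose is grasp (0.6318,-0.0571,0.1182), yaw -91.33. Lifting.

Call:
move_arm(increments=[-0.5,0,0,0,0,0,-1,-2,0,0,0,0,0,-1,-4,0,0,0,0,0,-1,-6,0,0,0,0,0,-1,-8,0,0,0,0,0,-1])

```text
time_s: 4.5
tcp_pos: [0.6313, -0.0567, 0.3704]
ee_rot: [0.008, -0.707, 0.008, 0.707]
contact_force: [0.5, 0.2, -3.8]
opening: 0.367
```

```bash
python3 go.py .5829 -.2837 .2 2.6; python3 -c "
import numpy as np
t=np.radians(2.6)
for a in(.05,-.05):print(.533+np.cos(t)*a,-.286+np.sin(t)*a)"
```

```text
t 4.5 grasp xy [ 0.6311 -0.0566] graspz 0.1984 jawyaw -91.32 toolx [-1.1e-03  4.0e-04 -1.0e+00] open 0.367 F [ 0.5  0.2 -3.8]
j [-0.184  0.539  1.364  0.     1.24   1.41 ]
-> d(cm) [-0.17 22.81  4.31] rot [-1.6393e+00  5.0000e-04  1.2000e-03]
0.5829485284895357 -0.2837318505935373
0.4830514715104643 -0.28826814940646267
```

Call:
move_arm(increments=[-0.2,2.5,0.5,-0.12,0,0,-1,-0.2,6,1.2,-0.26,0,0,-1,-0.2,9.5,1.9,-0.4,0,0,-1,-0.2,13,2.5,-0.54,0,0,-1,-0.2,16,3,-0.68,0,0,-1])

```text
time_s: 5.0
tcp_pos: [0.5971, -0.2176, 0.3717]
ee_rot: [-0.23, -0.668, -0.23, 0.669]
contact_force: [0.1, 0.4, -3.1]
opening: 0.373
```

```bash
python3 go.py .5829 -.2837 .2 2.6
```

```text
t 5.0 grasp xy [ 0.597  -0.2175] graspz 0.1997 jawyaw -52.05 toolx [-8.e-04  4.e-04 -1.e+00] open 0.373 F [ 0.1  0.4 -3.1]
j [-0.443  0.54   1.358  0.     1.245  0.465]
-> d(cm) [-0.03  4.34  5.19] rot [-9.539e-01 -1.000e-04  1.000e-03]
```

Call:
move_arm(increments=[0,1.5,1.6,-0.15,0,0,-1,0,3,3.4,-0.3,0,0,-1,0,4.0,4.8,-0.45,0,0,-1,0,4.3,5.2,-0.6,0,0,-1,0,4.3,5.2,-0.75,0,0,-1])

```text
time_s: 5.5
tcp_pos: [0.5824, -0.2828, 0.3715]
ee_rot: [-0.458, -0.538, -0.459, 0.538]
contact_force: [0.6, 0.9, -3.9]
opening: 0.37
```

```bash
python3 go.py .5829 -.2837 .2 2.6
```

```text
t 5.5 grasp xy [ 0.5823 -0.2827] graspz 0.1995 jawyaw -9.11 toolx [-9.e-04  6.e-04 -1.e+00] open 0.370 F [ 0.6  0.9 -3.9]
j [-0.544  0.556  1.326  0.     1.26  -0.385]
-> d(cm) [-0.05  0.06  0.08] rot [-0.2044 -0.0006  0.0009]
```

Call:
move_arm(increments=[0,0.1,0,-0.15,0,0,-1,0,0.1,0,-0.204,0,0,-1,2,0.1,0,-0.204,0,0,-1,5,0.1,0,-0.204,0,0,-1,8,0.1,0,-0.204,0,0,-1])

```text
time_s: 6.0
tcp_pos: [0.5838, -0.2819, 0.2911]
ee_rot: [0.51, 0.49, 0.51, -0.49]
contact_force: [0.5, -0.0, -4.5]
opening: 0.371
```

```bash
python3 go.py .5829 -.2837 .0702 2.6
```

```text
t 6.0 grasp xy [ 0.5838 -0.2819] graspz 0.1191 jawyaw 2.29 toolx [ 3.e-04  1.e-04 -1.e+00] open 0.371 F [ 0.5 -0.  -4.5]
j [-0.542  0.643  1.404  0.     1.094 -0.582]
-> d(cm) [ 4.89 -0.1   0.18] rot [-0.0054 -0.0001 -0.0003]
```

Call:
move_arm(increments=[2,0,0.1,0,0,0,-1,3.5,0,0.1,0,0,0,-1,4.4,0,0.1,0,0,0,-1,4.7,0,0.1,0,0,0,-1,4.7,0,0.1,0,0,0,-1])

```text
time_s: 6.5
tcp_pos: [0.5841, -0.2831, 0.2451]
ee_rot: [0.51, 0.49, 0.51, -0.49]
contact_force: [-0.6, -0.5, -3.0]
opening: 0.367
```

```bash
python3 go.py .5829 -.2837 .0682 2.6
```

```text
t 6.5 grasp xy [ 0.5841 -0.2831] graspz 0.0731 jawyaw 2.29 toolx [ 3.e-04 -1.e-04 -1.e+00] open 0.367 F [-0.6 -0.5 -3. ]
j [-0.543  0.701  1.435  0.     1.005 -0.583]
-> d(cm) [ 0.49 -0.12  0.05] rot [-0.0054  0.0001 -0.0003]
```

Call:
move_arm(increments=[0.1,0,0,0,0,0,-1,0.2,0,0,0,0,0,-1,0.3,0,0,0,0,0,-1,0.4,0,0,0,0,0,-1,0.4,0,0,0,0,0,-1])

```text
time_s: 7.0
tcp_pos: [0.5839, -0.2831, 0.2408]
ee_rot: [0.51, 0.49, 0.51, -0.49]
contact_force: [-0.3, -1.0, -3.4]
opening: 0.372
```

Call:
move_arm(increments=[0.05,0,0,0,0,0,-1,0.1,0,0,0,0,0,-1,0.1,0,0,0,0,0,-1])

```text
time_s: 7.3
tcp_pos: [0.584, -0.2831, 0.2402]
ee_rot: [0.51, 0.49, 0.51, -0.49]
contact_force: [-1.8, 0.3, 4.8]
opening: 0.374
```

Call:
move_arm(increments=[0,0,0,0,0,0,0.4,0,0,0,0,0,0,0.4,0,0,0,0,0,0,0.4,0,0,0,0,0,0,0.4])

```text
time_s: 7.7
tcp_pos: [0.584, -0.2831, 0.2398]
ee_rot: [0.51, 0.49, 0.51, -0.49]
contact_force: [-0.4, -0.6, 0.0]
opening: 0.684
```

```bash
python3 go.py .5829 -.2837 .0682 2.6
```

```text
t 7.7 grasp xy [ 0.584  -0.2832] graspz 0.0678 jawyaw 2.29 toolx [ 1.e-04 -1.e-04 -1.e+00] open 0.684 F [-0.4 -0.6  0. ]
j [-0.543  0.708  1.439 -0.     0.995 -0.583]
-> d(cm) [-0.04 -0.11  0.05] rot [-0.0054  0.0001 -0.0001]
```

Blue is parked at (0.584,-0.2832), yaw 2.29, graspz 0.068. I'm rising and going to red.

Call:
move_arm(increments=[-3,0,0,0,0,0,0.4,-8,0,0,0,0,0,0.4,-12,0,0,0,0,0,0.4,-14,0,0,0,0,0,0.4,-15,0,0,0,0,0,0.4])

```text
time_s: 8.2
tcp_pos: [0.5841, -0.2832, 0.3922]
ee_rot: [0.511, 0.49, 0.509, -0.49]
contact_force: [-0.3, -0.0, -0.6]
opening: 0.697
```

```bash
python3 go.py .6330 .0225 .23 -91.2
```

```text
t 8.2 grasp xy [ 0.5846 -0.2835] graspz 0.2202 jawyaw 2.29 toolx [ 0.0027 -0.0016 -1.    ] open 0.697 F [-0.3 -0.  -0.6]
j [-0.543  0.539  1.299  0.     1.301 -0.583]
-> d(cm) [ -1.02   6.11 -30.35] rot [ 1.6317e+00 -8.0000e-04 -3.5000e-03]
```

Call:
move_arm(increments=[-1,6.1,-30.4,1.632,0,0,0.4,-1,6.1,-30.4,1.632,0,0,0.4,-1,6.1,-30.4,1.632,0,0,0.4,-1,6.1,-30.4,1.632,0,0,0.4,-1,6.1,-30.4,1.632,0,0,0.4])

```text
time_s: 8.7
tcp_pos: [0.6206, -0.053, 0.3962]
ee_rot: [-0.311, -0.635, -0.311, 0.635]
contact_force: [0.5, -1.3, -0.1]
opening: 0.697
```

```bash
python3 go.py .6330 .0225 .23 -91.2
```

```text
t 8.7 grasp xy [ 0.6203 -0.0529] graspz 0.2242 jawyaw -37.80 toolx [-1.7e-03  3.0e-04 -1.0e+00] open 0.697 F [ 0.5 -1.3 -0.1]
j [-0.181  0.499  1.361  0.     1.283  0.479]
-> d(cm) [-0.58 -3.65 -6.72] rot [0.9319 0.0014 0.001 ]
```

Call:
move_arm(increments=[-0.6,-3.7,-6.7,0.932,0,0,0.4,-0.6,-3.7,-6.7,0.932,0,0,0.4,-0.6,-3.7,-6.7,0.932,0,0,0.4,-0.6,-3.7,-6.7,0.932,0,0,0.4,-0.6,-3.7,-6.7,0.932,0,0,0.4])

```text
time_s: 9.2
tcp_pos: [0.632, 0.0214, 0.402]
ee_rot: [-0.061, -0.704, -0.062, 0.705]
contact_force: [0.0, -1.1, 0.5]
opening: 0.697
```

```bash
python3 go.py .6330 .0225 .19 -91.2
```

```text
t 9.2 grasp xy [0.6316 0.0214] graspz 0.2300 jawyaw -80.03 toolx [-1.9e-03  1.0e-04 -1.0e+00] open 0.697 F [ 0.  -1.1  0.5]
j [-0.061  0.507  1.329 -0.     1.308  1.336]
-> d(cm) [ 4.   -0.09 -0.13] rot [0.1949 0.0019 0.0002]
```

Call:
move_arm(increments=[0,-0.1,-0.1,0.15,0,0,0.4,0.5,-0.1,-0.1,0.195,0,0,0.4,1.5,-0.1,-0.1,0.195,0,0,0.4,3,-0.1,-0.1,0.195,0,0,0.4,4,-0.1,-0.1,0.195,0,0,0.4])

```text
time_s: 9.7
tcp_pos: [0.6325, 0.022, 0.3611]
ee_rot: [0.005, -0.706, 0.005, 0.708]
contact_force: [0.1, 0.1, 0.3]
opening: 0.7
```

Call:
move_arm(increments=[0,0,0,0,0,0,0.4])

```text
time_s: 9.8
tcp_pos: [0.6324, 0.022, 0.361]
ee_rot: [0.005, -0.706, 0.005, 0.708]
contact_force: [-0.5, -0.9, 0.1]
opening: 0.702
```

```bash
python3 go.py .6330 .0225 .118 -91.2; python3 - <<'E'
from plant import bot
import cv2,numpy as np
d=bot.snapshot("side"); np.savez("side2.npz",**d); im=cv2.resize(d["frame"][80:330,200:520],None,fx=2.4,fy=2.4)
cv2.imwrite(f"pics/side2.png",cv2.cvtColor(im,cv2.COLOR_RGB2BGR))
E
```

```text
t 9.8 grasp xy [0.6318 0.0221] graspz 0.1890 jawyaw -90.83 toolx [-3.7e-03  2.0e-04 -1.0e+00] open 0.702 F [-0.5 -0.9  0.1]
j [-0.059  0.547  1.376  0.     1.222  1.526]
-> d(cm) [ 7.1  -0.04 -0.08] rot [0.0064 0.0037 0.0002]
```

View pics/side2.png

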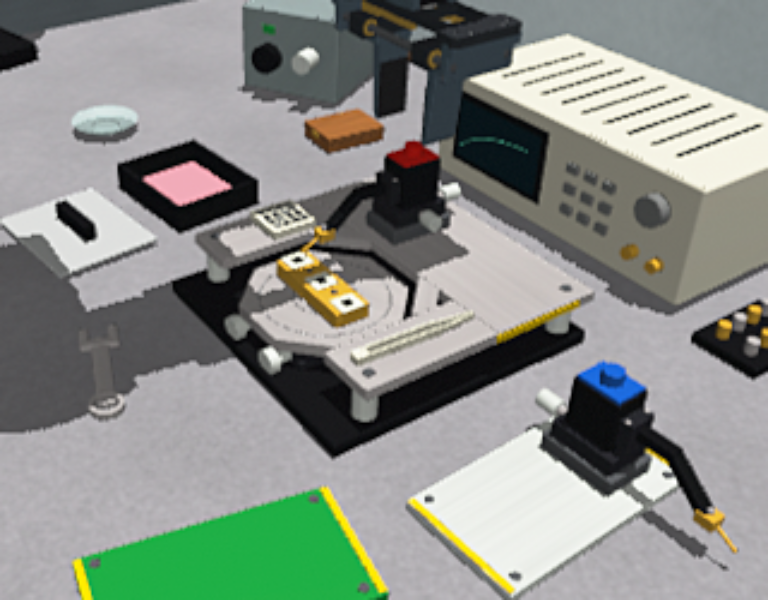

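Blue stands upright on the aluminium plate at about (610,440), its arm pointing outward. The fingers straddle red at about (412,160), so I'm going down to grip it.

Call:
move_arm(increments=[2,0,-0.1,0.006,0,0,0.4,4,0,-0.1,0.006,0,0,0.4,6,0,-0.1,0.006,0,0,0.4,7.1,0,-0.1,0.006,0,0,0.4,7.1,0,-0.1,0.006,0,0,0.4])

```text
time_s: 10.35
tcp_pos: [0.6337, 0.022, 0.2913]
ee_rot: [0.008, -0.706, 0.007, 0.708]
contact_force: [1.1, 0.1, -0.1]
opening: 0.696
```

Call:
move_arm(increments=[0,0,0,0,0,0,0.4,0,0,0,0,0,0,0])

```text
time_s: 10.55
tcp_pos: [0.6343, 0.022, 0.2934]
ee_rot: [-0.008, 0.708, -0.008, -0.706]
contact_force: [0.8, -0.2, 0.9]
opening: 0.639
```

```bash
python3 go.py .6330 .0225 .118 -91.2
```

```text
t 10.6 grasp xy [0.6346 0.022 ] graspz 0.1214 jawyaw -91.23 toolx [ 1.7e-03 -1.0e-04 -1.0e+00] open 0.639 F [ 0.8 -0.2  0.9]
j [-0.059  0.624  1.439 -0.     1.077  1.533]
-> d(cm) [ 0.34 -0.04  0.14] rot [-0.0005 -0.0017 -0.0001]
```

Call:
move_arm(increments=[0.3,0,0.1,0,0,0,-1,0.3,0,0.1,0,0,0,-1,0.3,0,0.1,0,0,0,-1,0.3,0,0.1,0,0,0,-1,0.3,0,0.1,0,0,0,-1], squeeze=35)

```text
time_s: 11.05
tcp_pos: [0.6329, 0.0221, 0.2894]
ee_rot: [-0.008, 0.707, -0.008, -0.707]
contact_force: [-0.7, -0.5, 3.1]
opening: 0.373
```

Call:
move_arm(increments=[0,0,0,0,0,0,-1,0,0,0,0,0,0,-1])

```text
time_s: 11.25
tcp_pos: [0.6329, 0.0221, 0.2894]
ee_rot: [-0.008, 0.707, -0.008, -0.707]
contact_force: [-2.6, -0.2, 4.3]
opening: 0.373
```

```bash
python3 go.py .6330 .0225 .118 -91.2
```

```text
t 11.2 grasp xy [0.633  0.0221] graspz 0.1174 jawyaw -91.24 toolx [ 1.e-04  0.e+00 -1.e+00] open 0.373 F [-2.6 -0.2  4.3]
j [-0.059  0.627  1.446  0.     1.068  1.533]
-> d(cm) [-0.06 -0.04 -0.01] rot [-0.0006 -0.0001  0.    ]
```

Red's pick pose is grasp (0.6330,0.0221,0.1174), yaw -91.24. Lifting to about 0.21, so it clears the parked blue.

Call:
move_arm(increments=[-0.5,0,0,0,0,0,-1,-2,0,0,0,0,0,-1,-4.5,0,0,0,0,0,-1,-7,0,0,0,0,0,-1,-9.3,0,0,0,0,0,-1])

```text
time_s: 11.75
tcp_pos: [0.6328, 0.0221, 0.3832]
ee_rot: [0.008, -0.707, 0.008, 0.707]
contact_force: [0.6, -0.6, -5.6]
opening: 0.372
```

```bash
python3 go.py .484 -.288 .21 2.4
```

```text
t 11.8 grasp xy [0.6327 0.0221] graspz 0.2112 jawyaw -91.23 toolx [-6.e-04  0.e+00 -1.e+00] open 0.372 F [ 0.6 -0.6 -5.6]
j [-0.059  0.525  1.351 -0.     1.266  1.533]
-> d(cm) [ 0.12 31.32 14.21] rot [-1.6342e+00  4.0000e-04  5.0000e-04]
```

Call:
move_arm(increments=[0,2.5,1.1,-0.12,0,0,-1,0,6,2.7,-0.27,0,0,-1,0,9.5,4.3,-0.42,0,0,-1,0,13,5.9,-0.57,0,0,-1,0,16.5,7.5,-0.72,0,0,-1])

```text
time_s: 12.25
tcp_pos: [0.5541, -0.1413, 0.3821]
ee_rot: [-0.241, -0.665, -0.241, 0.665]
contact_force: [0.3, -0.1, -5.9]
opening: 0.376
```

```bash
python3 go.py .484 -.288 .21 2.4
```

```text
t 12.2 grasp xy [ 0.554  -0.1413] graspz 0.2101 jawyaw -50.15 toolx [-5.e-04  1.e-04 -1.e+00] open 0.376 F [ 0.3 -0.1 -5.9]
j [-0.354  0.442  1.508 -0.     1.192  0.521]
-> d(cm) [ 0.02  6.77 14.78] rot [-9.173e-01  1.000e-04  6.000e-04]
```

Call:
move_arm(increments=[0,1.5,3.2,-0.15,0,0,-1,0,3,6.5,-0.3,0,0,-1,0,4.5,9.8,-0.45,0,0,-1,0,6,13,-0.6,0,0,-1,0,6.7,14.7,-0.75,0,0,-1])

```text
time_s: 12.75
tcp_pos: [0.4829, -0.2875, 0.3822]
ee_rot: [-0.464, -0.533, -0.465, 0.533]
contact_force: [0.3, 0.3, -5.5]
opening: 0.373
```

```bash
python3 go.py .484 -.288 .21 2.4
```

```text
t 12.8 grasp xy [ 0.4828 -0.2875] graspz 0.2102 jawyaw -7.88 toolx [-6.e-04 -2.e-04 -1.e+00] open 0.373 F [ 0.3  0.3 -5.5]
j [-6.430e-01  4.290e-01  1.532e+00 -1.000e-03  1.181e+00 -5.050e-01]
-> d(cm) [0.02 0.12 0.04] rot [-0.1795  0.0003  0.0006]
```

Call:
move_arm(increments=[0,0.1,0,-0.14,0,0,-1,0.5,0.1,0,-0.18,0,0,-1,3,0.1,0,-0.18,0,0,-1,6,0.1,0,-0.18,0,0,-1,9,0.1,0,-0.18,0,0,-1])

```text
time_s: 13.25
tcp_pos: [0.4851, -0.2855, 0.2915]
ee_rot: [0.51, 0.49, 0.509, -0.49]
contact_force: [0.0, -0.9, -5.5]
opening: 0.371
```

```bash
python3 go.py .484 -.288 .0704 2.4
```

```text
t 13.2 grasp xy [ 0.4851 -0.2855] graspz 0.1195 jawyaw 2.16 toolx [ 4.e-04 -3.e-04 -1.e+00] open 0.371 F [ 0.  -0.9 -5.5]
j [-0.638  0.543  1.626 -0.     0.971 -0.676]
-> d(cm) [ 4.91 -0.12  0.25] rot [-0.0041  0.0003 -0.0004]
```

Call:
move_arm(increments=[2,0,0.1,0,0,0,-1,3.5,0,0.1,0,0,0,-1,4.4,0,0.1,0,0,0,-1,4.9,0,0.1,0,0,0,-1,4.9,0,0.1,0,0,0,-1])

```text
time_s: 13.75
tcp_pos: [0.4852, -0.2864, 0.2431]
ee_rot: [0.509, 0.49, 0.51, -0.49]
contact_force: [-0.7, -0.3, -4.9]
opening: 0.373
```

```bash
python3 go.py .484 -.288 .0674 2.4
```

```text
t 13.8 grasp xy [ 0.4851 -0.2864] graspz 0.0711 jawyaw 2.17 toolx [-4.e-04  3.e-04 -1.e+00] open 0.373 F [-0.7 -0.3 -4.9]
j [-0.639  0.615  1.662 -0.     0.865 -0.677]
-> d(cm) [ 0.37 -0.12  0.15] rot [-0.0041 -0.0003  0.0004]
```

Call:
move_arm(increments=[0.1,0,0,0,0,0,-1,0.2,0,0,0,0,0,-1,0.3,0,0,0,0,0,-1,0.3,0,0,0,0,0,-1])

```text
time_s: 14.15
tcp_pos: [0.4852, -0.2865, 0.2404]
ee_rot: [0.509, 0.49, 0.509, -0.49]
contact_force: [0.2, -0.2, -5.5]
opening: 0.368
```

Call:
move_arm(increments=[0.05,0,0,0,0,0,-1,0.1,0,0,0,0,0,-1,0.1,0,0,0,0,0,-1])

```text
time_s: 14.45
tcp_pos: [0.4852, -0.2864, 0.2395]
ee_rot: [0.509, 0.49, 0.509, -0.49]
contact_force: [-1.7, 1.8, 1.2]
opening: 0.372
```

Call:
move_arm(increments=[0,0,0,0,0,0,0.4,0,0,0,0,0,0,0.4,0,0,0,0,0,0,0.4,0,0,0,0,0,0,0.4])

```text
time_s: 14.85
tcp_pos: [0.4853, -0.2865, 0.2393]
ee_rot: [0.509, 0.49, 0.509, -0.49]
contact_force: [0.8, 0.2, 1.0]
opening: 0.683
```

```bash
python3 go.py .4851 -.2864 .23 2.2
```

```text
t 14.8 grasp xy [ 0.4853 -0.2865] graspz 0.0673 jawyaw 2.16 toolx [ 2.e-04 -1.e-04 -1.e+00] open 0.683 F [0.8 0.2 1. ]
j [-0.639  0.621  1.664  0.     0.856 -0.677]
-> d(cm) [-1.627e+01 -1.000e-02 -1.000e-02] rot [-0.0006  0.0001 -0.0002]
```

Call:
move_arm(increments=[-3,0,0,0,0,0,0.4,-8,0,0,0,0,0,0.4,-12,0,0,0,0,0,0.4,-14,0,0,0,0,0,0.4,-16,0,0,0,0,0,0.4])

```text
time_s: 15.35
tcp_pos: [0.4851, -0.2864, 0.401]
ee_rot: [0.51, 0.491, 0.509, -0.49]
contact_force: [0.2, 0.6, 0.1]
opening: 0.7
```

```bash
python3 - <<'E'
from plant import bot
from ov import *
D=np.radians
c=box3(.504,-.0165,D(-1.2),-.018,.018,-.052,.052,.045,.061)
for n,(r0,r1,c0,c1) in (("top",(100,280,170,470)),("side",(120,340,190,500))):
    d=bot.snapshot(n); np.savez(n+"3.npz",**d); sc=2.58
    im=cv2.cvtColor(cv2.resize(d["frame"][r0:r1,c0:c1],None,fx=sc,fy=sc,interpolation=cv2.INTER_CUBIC),cv2.COLOR_RGB2BGR)
    draw(im,d,c,sc,(c0,r0),(0,0,255))
    cv2.imwrite(f"pics/{n}3.png",im)
    if n=="top":
        hsv=cv2.cvtColor(d["frame"],cv2.COLOR_RGB2HSV).astype(int)
        m=((hsv[...,1]>70)&(hsv[...,0]>8)&(hsv[...,0]<35)).astype(np.uint8)
        print(blob(d,m,.061,(174,204,300,362)))
E
```

```text
Traceback (most recent call last):
  File "h.py", line 26, in blob
    k=1+np.argmax(st[1:,4]); ct,_=cv2.findContours((l==k).astype(np.uint8),cv2.RETR_EXTERNAL,cv2.CHAIN_APPROX_NONE)
        ~~~~~~~~~^^^^^^^^^^
ValueError: attempt to get argmax of an empty sequence
```

View pics/top3.png

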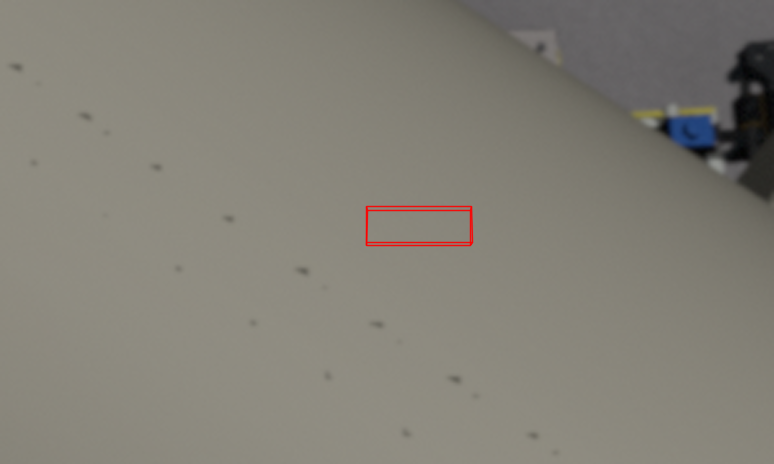

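The arm hides the top view, so I'll refine the carrier from the first top picture plus a new side view.

```bash
python3 - <<'E'
from plant import bot
from ov import *
D=np.radians
d0=np.load("top0.npz"); hsv=cv2.cvtColor(d0["frame"],cv2.COLOR_RGB2HSV).astype(int)
m=((hsv[...,1]>70)&(hsv[...,0]>8)&(hsv[...,0]<35)).astype(np.uint8)
for r in range(170,200): print(r,np.nonzero(m[r,300:362])[0].min(initial=999)+300,np.nonzero(m[r,300:362])[0].max(initial=0)+300,m[r,300:362].sum())
for top in (179,180,181): print(top,blob(d0,m,.061,(top,204,300,362)))
c=box3(.504,-.0165,D(-1.2),-.018,.018,-.052,.052,.045,.061)
d=bot.snapshot("side"); np.savez("side3.npz",**d); sc=5
for d,n in ((d,"side3"),(d0,"top0c")):
    r0,r1,c0,c1=(185,265,300,400) if n[0]=='s' else (160,210,290,375)
    im=cv2.cvtColor(cv2.resize(d["frame"][r0:r1,c0:c1],None,fx=sc,fy=sc,interpolation=cv2.INTER_CUBIC),cv2.COLOR_RGB2BGR)
    draw(im,d,c,sc,(c0,r0),(0,0,255)); cv2.imwrite(f"pics/{n}.png",im)
E
```

```text
170 346 346 1
171 346 346 1
172 313 346 3
173 312 350 11
174 312 350 12
175 312 350 11
176 313 349 8
177 313 348 6
178 314 348 5
179 313 348 8
180 312 349 38
181 314 349 36
182 319 347 16
183 320 342 14
184 320 342 13
185 320 342 13
186 320 342 13
187 320 342 13
188 320 342 13
189 320 342 13
190 320 342 14
191 319 343 16
192 312 350 39
193 311 350 40
194 312 342 12
195 1299 300 0
196 1299 300 0
197 1299 300 0
198 1299 300 0
199 1299 300 0
179 (((503.8892517089844, -12.744342803955078), (98.88343811035156, 39.04774856567383), 88.88253784179688), array([ 0.50345658, -0.0147935 ]))
180 (((502.56219482421875, -12.723609924316406), (98.88249969482422, 36.42685317993164), 88.86192321777344), array([ 0.50293713, -0.01483437]))
181 (((501.26898193359375, -12.693229675292969), (98.88343811035156, 33.806087493896484), 88.88253784179688), array([ 0.50041798, -0.01506881]))
```

View pics/side3.png

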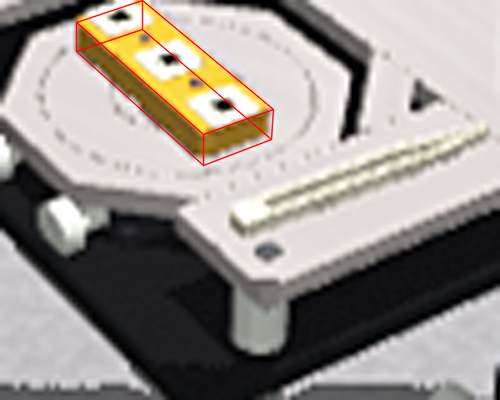

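View pics/top0c.png

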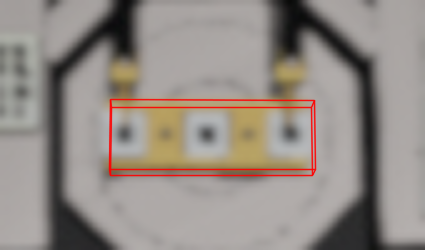

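```bash
python3 go.py .503 -.0147 .2 -1.2
```

```text
t 15.4 grasp xy [ 0.4862 -0.2872] graspz 0.2299 jawyaw 2.17 toolx [ 0.0036 -0.0027 -1.    ] open 0.700 F [-0.  -0.4  0.2]
j [-0.639  0.41   1.504 -0.     1.223 -0.677]
-> d(cm) [  2.92   2.76 -27.13] rot [ 0.0588  0.0027 -0.0036]
```

Call:
move_arm(increments=[0,0.5,-4.5,0.02,0,0,0.4,0,1.2,-9.5,0.04,0,0,0.4,0,1.8,-14.5,0.058,0,0,0.4,1,2.5,-19.5,0.058,0,0,0.4,2,2.8,-24.5,0.058,0,0,0.4])

```text
time_s: 15.95
tcp_pos: [0.5037, -0.042, 0.3791]
ee_rot: [0.495, 0.505, 0.495, -0.505]
contact_force: [2.0, 0.8, -0.6]
opening: 0.698
```

```bash
python3 go.py .503 -.0147 .12 -1.2
```

```text
t 15.9 grasp xy [ 0.5037 -0.042 ] graspz 0.2071 jawyaw -1.17 toolx [ 2.e-04 -0.e+00 -1.e+00] open 0.698 F [ 2.   0.8 -0.6]
j [-0.201  0.357  1.669  0.     1.116 -0.181]
-> d(cm) [ 8.71 -0.13 -2.73] rot [ 0.0004  0.     -0.0002]
```

Call:
move_arm(increments=[1.5,-0.1,-1.5,0,0,0,0.4,3.5,-0.1,-2.7,0,0,0,0.4,5.5,-0.1,-2.7,0,0,0,0.4,7.5,-0.1,-2.7,0,0,0,0.4,8.7,-0.1,-2.7,0,0,0,0.4])

```text
time_s: 16.45
tcp_pos: [0.5027, -0.0166, 0.2908]
ee_rot: [-0.494, -0.504, -0.496, 0.505]
contact_force: [0.9, -0.9, -0.3]
opening: 0.7
```

```bash
python3 go.py .503 -.0147 .07 -1.2
```

```text
t 16.4 grasp xy [ 0.5023 -0.0165] graspz 0.1188 jawyaw -1.14 toolx [-2.4e-03  4.0e-04 -1.0e+00] open 0.700 F [ 0.9 -0.9 -0.3]
j [-0.152  0.479  1.772 -0.     0.893 -0.132]
-> d(cm) [ 4.88  0.03 -0.19] rot [ 0.0011 -0.0003  0.0024]
```

Call:
move_arm(increments=[1.5,0,-0.2,0,0,0,0.4,3,0,-0.2,0,0,0,0.4,4.2,0,-0.2,0,0,0,0.4,4.8,0,-0.2,0,0,0,0.4,4.8,0,-0.2,0,0,0,0.4])

```text
time_s: 16.95
tcp_pos: [0.5032, -0.0149, 0.2441]
ee_rot: [-0.494, -0.505, -0.495, 0.505]
contact_force: [-0.5, -0.2, 0.3]
opening: 0.701
```

```bash
python3 go.py .503 -.0147 .067 -1.2;  python3 - <<'E'
from plant import bot
import cv2,numpy as np
d=bot.snapshot("side"); im=cv2.resize(d["frame"][130:280,250:450],None,fx=3.5,fy=3.5)
cv2.imwrite(f"pics/side4.png",cv2.cvtColor(im,cv2.COLOR_RGB2BGR))
E
```

```text
t 16.9 grasp xy [ 0.5029 -0.0148] graspz 0.0721 jawyaw -1.16 toolx [-1.5e-03  2.0e-04 -1.0e+00] open 0.701 F [-0.5 -0.2  0.3]
j [-0.148  0.557  1.81  -0.     0.776 -0.128]
-> d(cm) [ 0.51 -0.02 -0.02] rot [ 0.0007 -0.0002  0.0015]
```

View pics/side4.png

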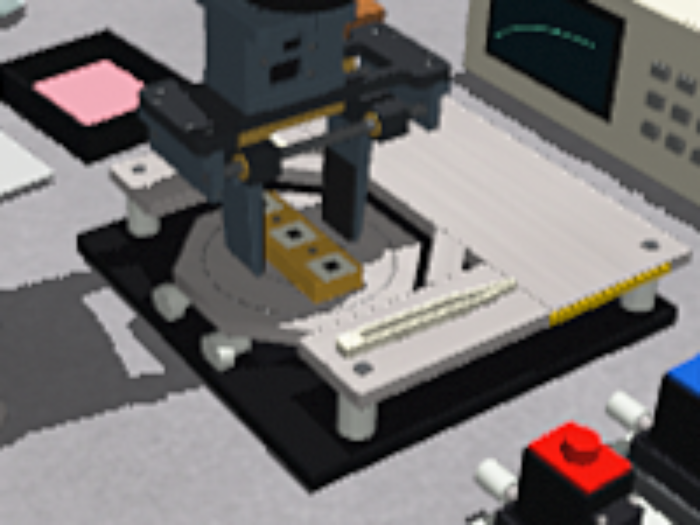

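The fingers straddle the middle of the carrier at about (295,235). I'm going down the last 5 mm, then closing.

Call:
move_arm(increments=[0.25,0,0,0,0,0,0.4,0.5,0,0,0,0,0,0.4,0.5,0,0,0,0,0,0.4,0.5,0,0,0,0,0,0.4])

```text
time_s: 17.4
tcp_pos: [0.5035, -0.0149, 0.2401]
ee_rot: [0.495, 0.505, 0.495, -0.505]
contact_force: [-0.6, 0.6, -0.2]
opening: 0.699
```

Call:
move_arm(increments=[0,0,0,0,0,0,0,0,0,0,0,0,0,-1,0,0,0,0,0,0,-1,0,0,0,0,0,0,-1,0,0,0,0,0,0,-1], squeeze=25)

```text
time_s: 17.9
tcp_pos: [0.5034, -0.0149, 0.24]
ee_rot: [0.495, 0.505, 0.495, -0.505]
contact_force: [-0.2, 0.6, 0.2]
opening: 0.392
```

```bash
python3 go.py .503 -.0147 .067 -1.2
```

```text
t 17.9 grasp xy [ 0.5034 -0.0149] graspz 0.0680 jawyaw -1.16 toolx [ 1.e-04 -0.e+00 -1.e+00] open 0.392 F [-0.2  0.6  0.2]
j [-0.148  0.564  1.813 -0.     0.764 -0.128]
-> d(cm) [ 0.1  -0.04 -0.02] rot [ 0.0008  0.     -0.0001]
```

Call:
move_arm(increments=[0,0,0,0,0,0,-1,-0.5,0,0,0,0,0,-1,-2,0,0,0,0,0,-1,-4,0,0,0,0,0,-1,-6.5,0,0,0,0,0,-1], squeeze=30)

```text
time_s: 18.4
tcp_pos: [0.5031, -0.0148, 0.3053]
ee_rot: [-0.494, -0.505, -0.495, 0.505]
contact_force: [0.2, 0.3, -1.7]
opening: 0.393
```

```bash
python3 go.py .527 .3015 .15 4.6
```

```text
t 18.4 grasp xy [ 0.5028 -0.0148] graspz 0.1333 jawyaw -1.16 toolx [-1.6e-03  2.0e-04 -1.0e+00] open 0.393 F [ 0.2  0.3 -1.7]
j [-0.148  0.457  1.758  0.     0.929 -0.128]
-> d(cm) [ -1.66   1.75 -31.68] rot [-0.1005 -0.0003  0.0016]
```

Call:
move_arm(increments=[-1.6,0.2,-3,-0.01,0,0,-1,-1.6,0.5,-7,-0.03,0,0,-1,-1.6,0.8,-11.5,-0.05,0,0,-1,-1.6,1.1,-16,-0.07,0,0,-1,-1.6,1.4,-20.5,-0.08,0,0,-1])

```text
time_s: 18.9
tcp_pos: [0.5213, 0.1916, 0.3213]
ee_rot: [0.515, 0.485, 0.515, -0.485]
contact_force: [0.1, 0.2, -2.3]
opening: 0.393
```

```bash
python3 go.py .526 .301 .15 4.6
```

```text
t 18.9 grasp xy [0.5213 0.1916] graspz 0.1493 jawyaw 3.46 toolx [ 1.e-04 -0.e+00 -1.e+00] open 0.393 F [ 0.1  0.2 -2.3]
j [ 0.245  0.494  1.617 -0.     1.031  0.184]
-> d(cm) [ -0.07   1.13 -10.89] rot [-0.0199  0.     -0.0001]
```

Call:
move_arm(increments=[0,0.4,-4,-0.01,0,0,-1,0,0.9,-8,-0.02,0,0,-1,0,1.1,-10,-0.02,0,0,-1,0,1.1,-10.9,-0.02,0,0,-1,1,1.1,-10.9,-0.02,0,0,-1])

```text
time_s: 19.4
tcp_pos: [0.5261, 0.3, 0.3116]
ee_rot: [0.52, 0.48, 0.52, -0.479]
contact_force: [0.8, -0.9, -1.5]
opening: 0.393
```

```bash
python3 go.py .526 .301 .068 4.6;  python3 - <<'E'
from plant import bot
import cv2,numpy as np
d=bot.snapshot("side"); np.savez("side5.npz",**d); im=cv2.resize(d["frame"][60:240,180:420],None,fx=3.2,fy=3.2)
cv2.imwrite(f"pics/side5.png",cv2.cvtColor(im,cv2.COLOR_RGB2BGR))
E
```

```text
t 19.4 grasp xy [0.5264 0.3001] graspz 0.1396 jawyaw 4.64 toolx [ 1.7e-03  8.0e-04 -1.0e+00] open 0.393 F [ 0.8 -0.9 -1.5]
j [ 0.42   0.567  1.5   -0.     1.073  0.339]
-> d(cm) [ 7.16 -0.01 -0.1 ] rot [ 0.0007 -0.0006 -0.0018]
```

View pics/side5.png

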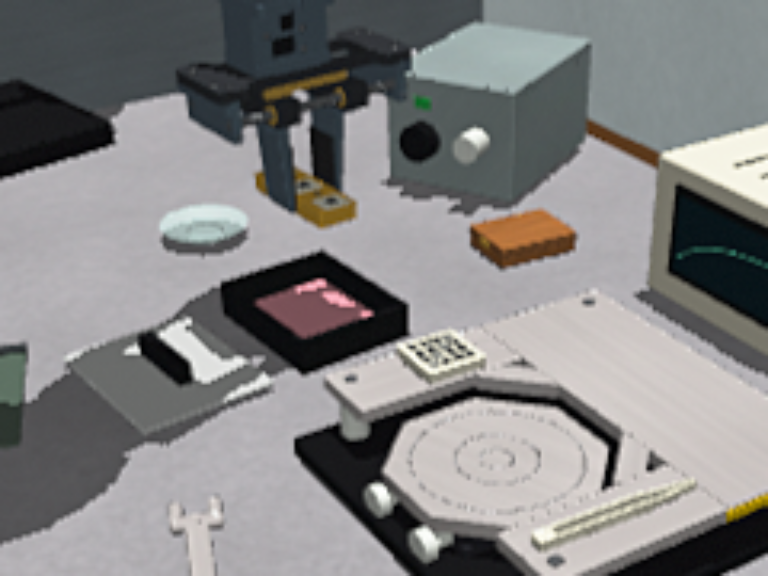

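The carrier hangs level at about (310,195), above the box. Lowering.

Call:
move_arm(increments=[1.5,0,-0.1,0,0,0,-1,3,0,-0.1,0,0,0,-1,5,0,-0.1,0,0,0,-1,7,0,-0.1,0,0,0,-1,8,0,-0.1,0,0,0,-1])

```text
time_s: 19.95
tcp_pos: [0.5255, 0.2985, 0.2291]
ee_rot: [0.519, 0.479, 0.52, -0.481]
contact_force: [-0.2, 0.3, -1.4]
opening: 0.391
```

```bash
python3 go.py .526 .301 .031 4.6
```

```text
t 19.9 grasp xy [0.5251 0.2983] graspz 0.0571 jawyaw 4.49 toolx [-0.0027 -0.0014 -1.    ] open 0.391 F [-0.2  0.3 -1.4]
j [ 0.418  0.677  1.564 -0.     0.904  0.34 ]
-> d(cm) [ 2.61  0.07 -0.25] rot [-0.002   0.0012  0.0028]
```

Call:
move_arm(increments=[0.7,0.1,-0.2,0,0,0,-1,1.4,0.1,-0.2,0,0,0,-1,2,0.1,-0.2,0,0,0,-1,2.5,0.1,-0.2,0,0,0,-1,2.5,0.1,-0.2,0,0,0,-1])

```text
time_s: 20.45
tcp_pos: [0.5266, 0.3023, 0.2055]
ee_rot: [0.519, 0.479, 0.52, -0.48]
contact_force: [-0.1, -0.5, -1.7]
opening: 0.394
```

```bash
python3 go.py .526 .301 .028 4.6
```

```text
t 20.4 grasp xy [0.5265 0.3022] graspz 0.0335 jawyaw 4.58 toolx [-6.e-04 -3.e-04 -1.e+00] open 0.394 F [-0.1 -0.5 -1.7]
j [ 0.423  0.713  1.57  -0.     0.859  0.343]
-> d(cm) [ 0.55 -0.07  0.12] rot [-0.0004  0.0002  0.0006]
```

Call:
move_arm(increments=[0.15,0,0.1,0,0,0,-1,0.3,0,0.1,0,0,0,-1,0.45,0,0.1,0,0,0,-1,0.45,0,0.1,0,0,0,-1])

```text
time_s: 20.85
tcp_pos: [0.5268, 0.3014, 0.2014]
ee_rot: [0.52, 0.48, 0.52, -0.48]
contact_force: [0.8, 0.5, -1.0]
opening: 0.392
```

Call:
move_arm(increments=[0.05,0,0,0,0,0,-1,0.1,0,0,0,0,0,-1,0.1,0,0,0,0,0,-1])

```text
time_s: 21.15
tcp_pos: [0.5268, 0.3014, 0.2004]
ee_rot: [0.52, 0.48, 0.52, -0.48]
contact_force: [-0.7, 0.3, -2.4]
opening: 0.391
```

Call:
move_arm(increments=[0.05,0,0,0,0,0,-1,0.1,0,0,0,0,0,-1,0.1,0,0,0,0,0,-1])

```text
time_s: 21.45
tcp_pos: [0.5269, 0.3013, 0.2]
ee_rot: [0.52, 0.48, 0.519, -0.48]
contact_force: [-1.5, -2.5, 9.2]
opening: 0.392
```

Call:
move_arm(increments=[0,0,0,0,0,0,0.1,0,0,0,0,0,0,0.1,0,0,0,0,0,0,0.1,0,0,0,0,0,0,0.1])

```text
time_s: 21.85
tcp_pos: [0.5269, 0.3013, 0.1994]
ee_rot: [0.52, 0.48, 0.52, -0.48]
contact_force: [-0.4, 0.7, -0.5]
opening: 0.547
```

Call:
move_arm(increments=[-1,0,0,0,0,0,0.1,-3,0,0,0,0,0,0.1,-6,0,0,0,0,0,0.1,-9,0,0,0,0,0,0.1,-12,0,0,0,0,0,0.1])

```text
time_s: 22.35
tcp_pos: [0.5267, 0.3013, 0.3214]
ee_rot: [0.52, 0.48, 0.519, -0.48]
contact_force: [0.7, -0.1, -0.5]
opening: 0.549
```

```bash
python3 go.py .379 .284 .12 5.6;  python3 - <<'E'
from plant import bot
from ov import *
D=np.radians
for n,(r0,r1,c0,c1) in (("top",(140,280,170,380)),("side",(120,250,180,330))):
    d=bot.snapshot(n); np.savez(n+"6.npz",**d); sc=3.7 if n=="top" else 5
    im=cv2.cvtColor(cv2.resize(d["frame"][r0:r1,c0:c1],None,fx=sc,fy=sc,interpolation=cv2.INTER_CUBIC),cv2.COLOR_RGB2BGR)
    draw(im,d,box3(.5255,.301,D(4.6),-.055,.055,-.069,.069,0,.032),sc,(c0,r0),(0,255,255))
    draw(im,d,box3(.5268,.3013,D(4.6),-.018,.018,-.052,.052,0.005,.021),sc,(c0,r0),(0,0,255))
    draw(im,d,box3(.379,.284,D(5.6),-.007,.007,-.035,.035,.01,.03),sc,(c0,r0),(0,255,0))
    cv2.imwrite(f"pics/{n}6.png",im)
E
```

```text
t 22.4 grasp xy [0.5268 0.3013] graspz 0.1494 jawyaw 4.57 toolx [ 3.e-04  1.e-04 -1.e+00] open 0.549 F [ 0.7 -0.1 -0.5]
j [ 0.421  0.557  1.487 -0.     1.097  0.341]
-> d(cm) [  2.93 -14.86   0.54] rot [-0.018  -0.0001 -0.0003]
```

View pics/side6.png

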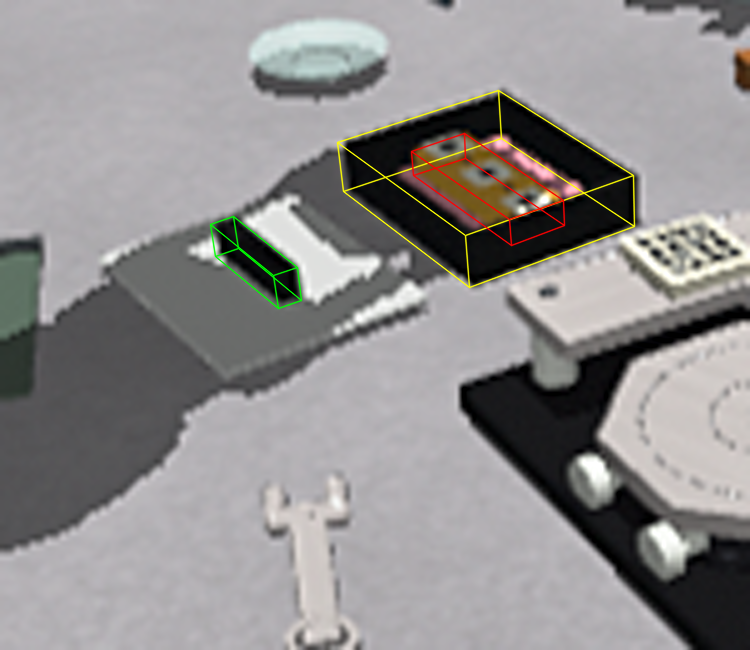

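View pics/top6.png

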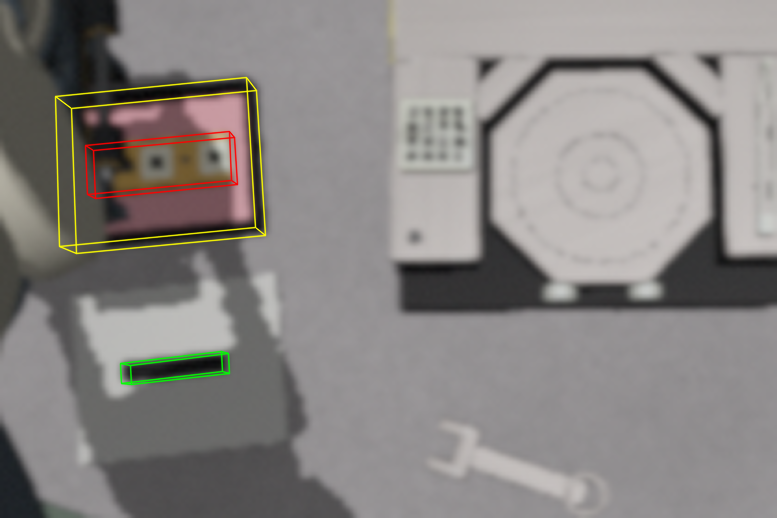

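The carrier lies in the box, with its liner visible on both sides. The refined box centre is (0.5257,0.3000), yaw 4.6°, and the lid is at about (0.3795,0.2848), yaw 5.6°. Going to the lid handle.

```bash
python3 go.py .3795 .2848 .12 5.6
```

```text
t 22.4 grasp xy [0.5288 0.3022] graspz 0.1521 jawyaw 4.57 toolx [ 0.0061  0.0028 -1.    ] open 0.550 F [-0.1  0.9 -0. ]
j [0.421 0.554 1.484 0.    1.097 0.341]
-> d(cm) [  3.11 -14.93   0.52] rot [-0.0179 -0.0022 -0.0063]
```

Call:
move_arm(increments=[0,-4.5,0.2,0,0,0,0.1,0,-9.5,0.4,-0.01,0,0,0.1,1,-13.5,0.5,-0.018,0,0,0.1,2.5,-14.9,0.5,-0.018,0,0,0.1,4,-14.9,0.5,-0.018,0,0,0.1])

```text
time_s: 22.95
tcp_pos: [0.3763, 0.2841, 0.2795]
ee_rot: [0.524, 0.474, 0.524, -0.475]
contact_force: [-0.6, -0.5, 0.3]
opening: 0.548
```

```bash
python3 go.py .3795 .2848 .06 5.6
```

```text
t 22.9 grasp xy [0.3762 0.284 ] graspz 0.1075 jawyaw 5.67 toolx [-8.e-04 -4.e-04 -1.e+00] open 0.548 F [-0.6 -0.5  0.3]
j [0.52  0.465 1.858 0.    0.82  0.421]
-> d(cm) [ 4.75  0.32 -0.04] rot [0.0012 0.0003 0.0009]
```

Call:
move_arm(increments=[1.5,0.3,0,0,0,0,0.1,3,0.3,0,0,0,0,0.1,4.5,0.3,0,0,0,0,0.1,4.7,0.3,0,0,0,0,0.1,4.7,0.3,0,0,0,0,0.1])

```text
time_s: 23.45
tcp_pos: [0.3816, 0.2847, 0.2324]
ee_rot: [0.524, 0.475, 0.524, -0.475]
contact_force: [-0.6, -0.1, -0.3]
opening: 0.548
```

```bash
python3 go.py .3795 .2848 .033 5.6;  python3 - <<'E'
from plant import bot
import cv2,numpy as np
d=bot.snapshot("side"); im=cv2.resize(d["frame"][90:240,150:350],None,fx=3.5,fy=3.5)
cv2.imwrite(f"pics/side7.png",cv2.cvtColor(im,cv2.COLOR_RGB2BGR))
E
```

```text
t 23.4 grasp xy [0.3815 0.2846] graspz 0.0604 jawyaw 5.60 toolx [-7.e-04 -4.e-04 -1.e+00] open 0.548 F [-0.6 -0.1 -0.3]
j [0.515 0.555 1.885 0.    0.703 0.418]
-> d(cm) [ 2.74 -0.21 -0.03] rot [0.     0.0003 0.0008]
```

View pics/side7.png

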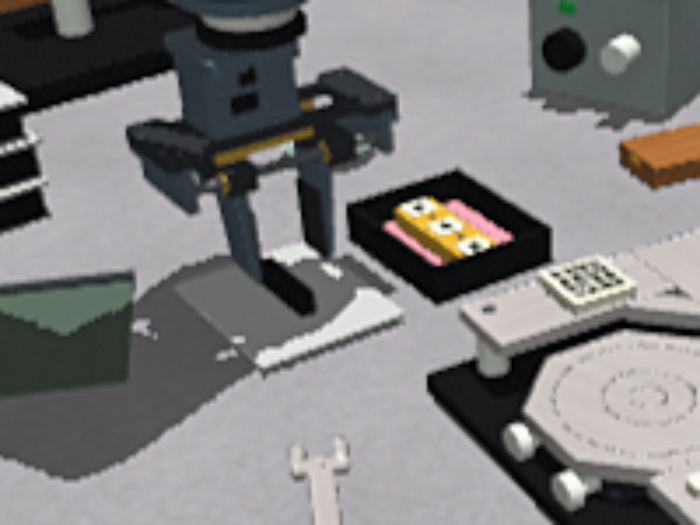

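The fingers straddle the lid handle at about (290,285), and the carrier shows flat in the box at about (445,225). Going down and closing.

Call:
move_arm(increments=[1,-0.1,0,0,0,0,0.1,2,-0.2,0,0,0,0,0.1,2.7,-0.2,0,0,0,0,0.1,2.7,-0.2,0,0,0,0,0.1])

```text
time_s: 23.9
tcp_pos: [0.3794, 0.2844, 0.2044]
ee_rot: [0.524, 0.474, 0.524, -0.476]
contact_force: [-0.2, 0.1, -0.0]
opening: 0.552
```

```bash
python3 go.py .3795 .2848 .033 5.6
```

```text
t 23.9 grasp xy [0.3792 0.2843] graspz 0.0324 jawyaw 5.60 toolx [-1.6e-03 -9.0e-04 -1.0e+00] open 0.552 F [-0.2  0.1 -0. ]
j [0.517 0.607 1.907 0.    0.629 0.419]
-> d(cm) [-0.06  0.01 -0.04] rot [0.0001 0.0007 0.0016]
```

Call:
move_arm(increments=[0,0,0,0,0,0,-1,0,0,0,0,0,0,-1,0,0,0,0,0,0,-1,0,0,0,0,0,0,-1,0,0,0,0,0,0,-1], squeeze=35)

```text
time_s: 24.4
tcp_pos: [0.3798, 0.2846, 0.2056]
ee_rot: [0.524, 0.475, 0.524, -0.475]
contact_force: [-0.7, -0.4, 1.9]
opening: 0.149
```

Call:
move_arm(increments=[0,0,0,0,0,0,-1,0,0,0,0,0,0,-1])

```text
time_s: 24.6
tcp_pos: [0.3798, 0.2846, 0.2056]
ee_rot: [0.524, 0.475, 0.524, -0.475]
contact_force: [-0.5, -0.5, 5.7]
opening: 0.148
```

```bash
python3 go.py .3795 .2848 .033 5.6
```

```text
t 24.6 grasp xy [0.3798 0.2846] graspz 0.0336 jawyaw 5.60 toolx [ 3.e-04  2.e-04 -1.e+00] open 0.148 F [-0.5 -0.5  5.7]
j [0.517 0.605 1.906 0.    0.63  0.419]
-> d(cm) [ 0.06 -0.03 -0.02] rot [ 0.     -0.0001 -0.0003]
```

Call:
move_arm(increments=[-0.5,0,0,0,0,0,-1,-2,0,0,0,0,0,-1,-4,0,0,0,0,0,-1,-6,0,0,0,0,0,-1,-8,0,0,0,0,0,-1])

```text
time_s: 25.1
tcp_pos: [0.3795, 0.2845, 0.2864]
ee_rot: [0.524, 0.475, 0.524, -0.475]
contact_force: [0.3, 0.1, -1.8]
opening: 0.153
```

```bash
python3 go.py .5257 .3000 .113 4.6
```

```text
t 25.1 grasp xy [0.3795 0.2844] graspz 0.1144 jawyaw 5.60 toolx [-3.e-04 -2.e-04 -1.e+00] open 0.153 F [ 0.3  0.1 -1.8]
j [ 0.517  0.456  1.845 -0.     0.841  0.419]
-> d(cm) [ 0.13 14.7  -0.12] rot [0.0175 0.0002 0.0004]
```

Call:
move_arm(increments=[0,2,0,0,0,0,-1,0,5.5,0,0.01,0,0,-1,0,9,0,0.017,0,0,-1,0,12.5,-0.1,0.017,0,0,-1,0,14.7,-0.1,0.017,0,0,-1])

```text
time_s: 25.6
tcp_pos: [0.528, 0.3, 0.2857]
ee_rot: [0.52, 0.48, 0.52, -0.479]
contact_force: [-0.6, 0.6, -2.7]
opening: 0.148
```

Call:
move_arm(increments=[0,0,0,0,0,0,-1])

```text
time_s: 25.7
tcp_pos: [0.5284, 0.2999, 0.2855]
ee_rot: [0.52, 0.48, 0.519, -0.479]
contact_force: [-0.5, 0.5, -1.5]
opening: 0.149
```

```bash
python3 go.py .5257 .3000 .066 4.6; python3 - <<'E'
from plant import bot
from ov import *
D=np.radians
d=bot.snapshot("side"); np.savez("side8.npz",**d); r0,r1,c0,c1=80,230,200,350; sc=4
im=cv2.cvtColor(cv2.resize(d["frame"][r0:r1,c0:c1],None,fx=sc,fy=sc,interpolation=cv2.INTER_CUBIC),cv2.COLOR_RGB2BGR)
draw(im,d,box3(.5257,.300,D(4.6),-.055,.055,-.069,.069,0,.032),sc,(c0,r0),(0,255,255))
draw(im,d,box3(.5257,.3,D(4.6),-.06,.06,-.074,.074,.0844,.0894),sc,(c0,r0),(0,0,255))
cv2.imwrite("pics/side8.png",im)
E
```

```text
t 25.7 grasp xy [0.5287 0.3   ] graspz 0.1135 jawyaw 4.57 toolx [ 1.9e-03  6.0e-04 -1.0e+00] open 0.149 F [-0.5  0.5 -1.5]
j [ 0.418  0.602  1.518 -0.     1.02   0.338]
-> d(cm) [ 4.75 -0.27 -0.03] rot [-0.0005 -0.0005 -0.0019]
```

View pics/side8.png

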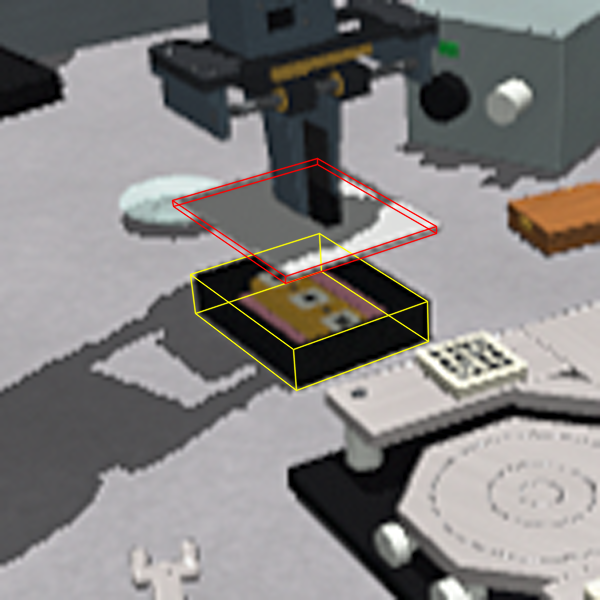

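The lid is level, and its outline matches its predicted place above the box. Lowering.

Call:
move_arm(increments=[1,-0.2,0,0,0,0,-1,2.5,-0.2,0,0,0,0,-1,4,-0.2,0,0,0,0,-1,4.4,-0.2,0,0,0,0,-1,4.4,-0.2,0,0,0,0,-1])

```text
time_s: 26.25
tcp_pos: [0.5229, 0.2997, 0.2407]
ee_rot: [0.52, 0.479, 0.52, -0.48]
contact_force: [0.4, 0.4, -2.1]
opening: 0.158
```

```bash
python3 go.py .5257 .3000 .0606 4.6
```

```text
t 26.2 grasp xy [0.5226 0.2995] graspz 0.0687 jawyaw 4.65 toolx [-1.9e-03 -8.0e-04 -1.0e+00] open 0.158 F [ 0.4  0.4 -2.1]
j [0.421 0.658 1.561 0.    0.924 0.34 ]
-> d(cm) [ 0.81  0.28 -0.01] rot [0.0009 0.0007 0.002 ]
```

Call:
move_arm(increments=[0,0.3,0,0,0,0,-1,0.1,0.3,0,0,0,0,-1,0.1,0.3,0,0,0,0,-1])

```text
time_s: 26.55
tcp_pos: [0.5271, 0.3, 0.2408]
ee_rot: [0.52, 0.48, 0.52, -0.479]
contact_force: [0.1, 0.2, -2.1]
opening: 0.153
```

```bash
python3 go.py .5257 .3000 .0606 4.6
```

```text
t 26.6 grasp xy [0.5272 0.3001] graspz 0.0688 jawyaw 4.63 toolx [ 7.e-04  3.e-04 -1.e+00] open 0.153 F [ 0.1  0.2 -2.1]
j [ 0.419  0.661  1.553 -0.     0.927  0.338]
-> d(cm) [ 0.82 -0.14 -0.01] rot [ 0.0005 -0.0002 -0.0007]
```

Call:
move_arm(increments=[0.2,-0.1,0,0,0,0,-1,0.4,-0.1,0,0,0,0,-1,0.6,-0.1,0,0,0,0,-1,0.7,-0.1,0,0,0,0,-1,0.7,-0.1,0,0,0,0,-1])

```text
time_s: 27.05
tcp_pos: [0.5259, 0.2999, 0.2332]
ee_rot: [0.52, 0.479, 0.52, -0.48]
contact_force: [0.2, 0.4, -2.0]
opening: 0.149
```

```bash
python3 go.py .5257 .3000 .0606 4.6
```

```text
t 27.1 grasp xy [0.5258 0.2999] graspz 0.0612 jawyaw 4.63 toolx [-3.e-04 -2.e-04 -1.e+00] open 0.149 F [ 0.2  0.4 -2. ]
j [ 0.42   0.671  1.56  -0.     0.911  0.339]
-> d(cm) [ 0.06 -0.02 -0.01] rot [0.0005 0.0001 0.0003]
```

Call:
move_arm(increments=[0.05,0,0,0,0,0,-1,0.1,0,0,0,0,0,-1,0.1,0,0,0,0,0,-1])

```text
time_s: 27.35
tcp_pos: [0.526, 0.2999, 0.2326]
ee_rot: [0.52, 0.479, 0.52, -0.479]
contact_force: [-0.8, 0.2, 2.0]
opening: 0.151
```

Call:
move_arm(increments=[0,0,0,0,0,0,0,0,0,0,0,0,0,0,0,0,0,0,0,0,0,0,0,0,0,0,0,0])

```text
time_s: 27.75
tcp_pos: [0.526, 0.2999, 0.2324]
ee_rot: [0.52, 0.479, 0.52, -0.479]
contact_force: [0.4, 0.4, 0.8]
opening: 0.469
```

Call:
move_arm(increments=[-1,0,0,0,0,0,0.2,-3,0,0,0,0,0,0.4,-6,0,0,0,0,0,0.4,-10,0,0,0,0,0,0.4,-14,0,0,0,0,0,0.4])

```text
time_s: 28.25
tcp_pos: [0.5256, 0.2998, 0.3745]
ee_rot: [0.52, 0.479, 0.52, -0.479]
contact_force: [-0.2, -0.4, 0.8]
opening: 0.701
```

```bash
python3 go.py .4853 -.2865 .23 2.16; python3 - <<'E'
from plant import bot
from ov import *
D=np.radians
for n,(r0,r1,c0,c1) in (("top",(140,260,170,290)),("side",(120,220,220,320))):
    d=bot.snapshot(n); np.savez(n+"9.npz",**d); sc=5
    im=cv2.cvtColor(cv2.resize(d["frame"][r0:r1,c0:c1],None,fx=sc,fy=sc,interpolation=cv2.INTER_CUBIC),cv2.COLOR_RGB2BGR)
    draw(im,d,box3(.5257,.300,D(4.6),-.055,.055,-.069,.069,0,.032),sc,(c0,r0),(0,255,255))
    draw(im,d,box3(.5257,.3,D(4.6),-.06,.06,-.074,.074,.032,.037),sc,(c0,r0),(0,0,255))
    cv2.imwrite(f"pics/{n}9.png",im)
    w=cloud(d)
    m=(w[...,2]>.028)&(w[...,2]<.05)&(abs(w[...,0]-.5257)<.075)&(abs(w[...,1]-.3)<.09)
    A=w[m]; 
    k=abs(A[:,2]-.037)<.006; r=rect(A[k]); c=np.c_[A[k][:,:2]-[.5257,.3],np.ones(k.sum())]
    print(n,k.sum(),r,np.linalg.lstsq(c,A[k][:,2],rcond=None)[0].round(4))
E
```

```text
t 28.2 grasp xy [0.5256 0.2998] graspz 0.2025 jawyaw 4.63 toolx [-3.e-04 -1.e-04 -1.e+00] open 0.701 F [-0.2 -0.4  0.8]
j [0.42  0.495 1.434 0.    1.212 0.339]
-> d(cm) [-2.75 -8.75 58.11] rot [0.0431 0.0001 0.0003]
top 1870 ((526.9303588867188, 297.2154541015625), (120.84825897216797, 139.77378845214844), 4.74617862701416) [0.0021 0.0011 0.037 ]
side 963 ((527.2969360351562, 297.149658203125), (121.84535217285156, 152.214111328125), 4.780949592590332) [0.001  0.0041 0.0364]
```

View pics/side9.png

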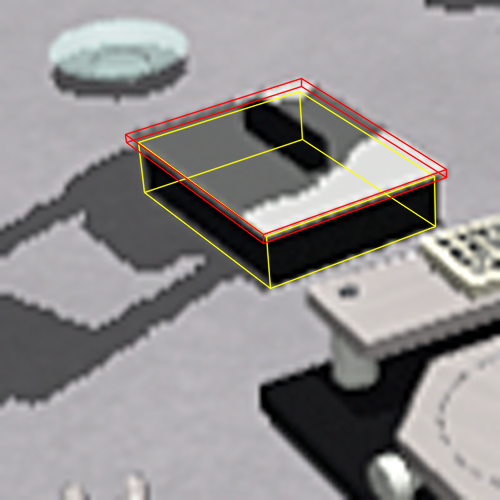

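View pics/top9.png

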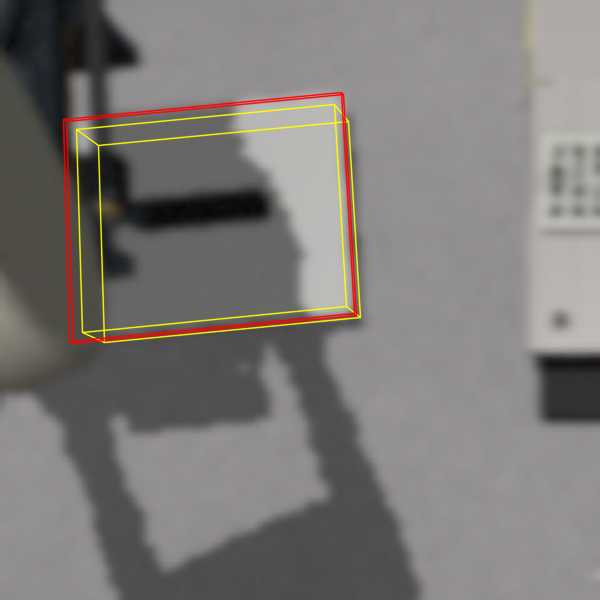

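The lid is closed and level (plane fit z=0.037, slope under 0.005). Returning red first.

Call:
move_arm(increments=[-2.7,-8.7,58.1,0.043,0,0,0.4,-2.7,-8.7,58.1,0.043,0,0,0.4,-2.7,-8.7,58.1,0.043,0,0,0.4,-2.7,-8.7,58.1,0.043,0,0,0.4,-2.7,-8.7,58.1,0.043,0,0,0.4])

```text
time_s: 28.85
tcp_pos: [0.5083, 0.049, 0.3843]
ee_rot: [0.51, 0.49, 0.509, -0.49]
contact_force: [1.3, -0.9, -0.4]
opening: 0.704
```

```bash
python3 go.py .4853 -.2865 .23 2.16
```

```text
t 28.9 grasp xy [0.5084 0.049 ] graspz 0.2123 jawyaw 2.18 toolx [ 3.e-04 -0.e+00 -1.e+00] open 0.704 F [ 1.3 -0.9 -0.4]
j [-0.021  0.357  1.651 -0.     1.133 -0.059]
-> d(cm) [-1.77 -3.58 33.44] rot [ 0.0004  0.     -0.0003]
```

Call:
move_arm(increments=[-1.8,-3.6,33.4,0,0,0,0.4,-1.8,-3.6,33.4,0,0,0,0.4,-1.8,-3.6,33.4,0,0,0,0.4,-1.8,-3.6,33.4,0,0,0,0.4,-1.8,-3.6,33.4,0,0,0,0.4])

```text
time_s: 29.35
tcp_pos: [0.4909, -0.2002, 0.3977]
ee_rot: [0.509, 0.491, 0.509, -0.49]
contact_force: [2.2, 0.6, -0.4]
opening: 0.7
```

```bash
python3 go.py .4853 -.2865 .23 2.16
```

```text
t 29.4 grasp xy [ 0.4909 -0.2003] graspz 0.2257 jawyaw 2.16 toolx [ 2.e-04 -1.e-04 -1.e+00] open 0.700 F [ 2.2  0.6 -0.4]
j [-0.5    0.368  1.588  0.     1.185 -0.538]
-> d(cm) [-0.43 -0.89  8.6 ] rot [-0.      0.0001 -0.0002]
```

Call:
move_arm(increments=[0,-0.4,4,0,0,0,0.4,0,-0.9,8,0,0,0,0.4,1,-0.9,8.6,0,0,0,0.4,4,-0.9,8.6,0,0,0,0.4,8,-0.9,8.6,0,0,0,0.4])

```text
time_s: 29.85
tcp_pos: [0.486, -0.2849, 0.3176]
ee_rot: [0.51, 0.491, 0.508, -0.49]
contact_force: [1.0, -0.4, -0.2]
opening: 0.701
```

```bash
python3 go.py .4853 -.2865 .0673 2.16;python3 - <<'E'
from plant import bot
import cv2,numpy as np
d=bot.snapshot("side"); im=cv2.resize(d["frame"][110:350,280:600],None,fx=2.4,fy=2.4)
cv2.imwrite(f"pics/side10.png",cv2.cvtColor(im,cv2.COLOR_RGB2BGR))
E
```

```text
t 29.9 grasp xy [ 0.4865 -0.2853] graspz 0.1456 jawyaw 2.12 toolx [ 0.0028 -0.0019 -1.    ] open 0.701 F [ 1.  -0.4 -0.2]
j [-0.636  0.508  1.602  0.     1.028 -0.673]
-> d(cm) [ 7.83 -0.1   0.14] rot [-0.0008  0.002  -0.0027]
```

View pics/side10.png

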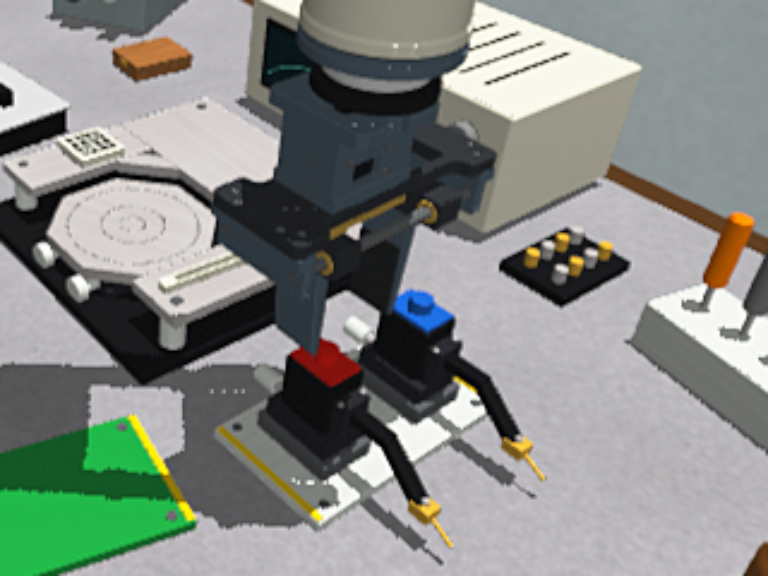

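Both positioners stand upright on the plate, red at about (325,400) and blue at about (415,345). Going down onto red.

Call:
move_arm(increments=[2,-0.1,0.1,0,0,0,0.4,4,-0.1,0.1,0,0,0,0.4,6,-0.1,0.1,0,0,0,0.4,7.5,-0.1,0.1,0,0,0,0.4,7.7,-0.1,0.1,0,0,0,0.4])

```text
time_s: 30.4
tcp_pos: [0.4847, -0.285, 0.2394]
ee_rot: [0.508, 0.49, 0.51, -0.491]
contact_force: [-0.2, 0.1, -0.5]
opening: 0.7
```

Call:
move_arm(increments=[0,0,0,0,0,0,0.4])

```text
time_s: 30.5
tcp_pos: [0.4851, -0.2853, 0.2408]
ee_rot: [0.509, 0.49, 0.51, -0.49]
contact_force: [0.0, 1.3, 1.0]
opening: 0.702
```

```bash
python3 go.py .4853 -.2865 .0673 2.16
```

```text
t 30.5 grasp xy [ 0.485  -0.2853] graspz 0.0688 jawyaw 2.18 toolx [-4.e-04  3.e-04 -1.e+00] open 0.702 F [0.  1.3 1. ]
j [-0.638  0.618  1.665  0.     0.859 -0.676]
-> d(cm) [0.15 0.02 0.12] rot [ 0.0004 -0.0004  0.0004]
```

Call:
move_arm(increments=[0.1,0,0.1,0,0,0,0,0.1,0,0.1,0,0,0,-1,0.1,0,0.1,0,0,0,-1,0.1,0,0.1,0,0,0,-1,0.1,0,0.1,0,0,0,-1], squeeze=35)

```text
time_s: 31.0
tcp_pos: [0.4851, -0.2867, 0.2396]
ee_rot: [0.51, 0.491, 0.509, -0.49]
contact_force: [0.2, 0.0, 5.2]
opening: 0.371
```

Call:
move_arm(increments=[0,0,0,0,0,0,-1,0,0,0,0,0,0,-1])

```text
time_s: 31.2
tcp_pos: [0.4851, -0.2866, 0.2396]
ee_rot: [0.51, 0.49, 0.509, -0.49]
contact_force: [-0.0, 0.7, 7.4]
opening: 0.37
```

```bash
python3 go.py .4853 -.2865 .0673 2.16
```

```text
t 31.2 grasp xy [ 0.4851 -0.2867] graspz 0.0676 jawyaw 2.17 toolx [ 4.e-04 -3.e-04 -1.e+00] open 0.370 F [-0.   0.7  7.4]
j [-0.64   0.62   1.664  0.     0.857 -0.678]
-> d(cm) [ 0.03  0.02 -0.01] rot [ 0.0001  0.0003 -0.0004]
```

Call:
move_arm(increments=[-0.5,0,0,0,0,0,-1,-3,0,0,0,0,0,-1,-6.5,0,0,0,0,0,-1,-10.5,0,0,0,0,0,-1,-14.3,0,0,0,0,0,-1])

```text
time_s: 31.7
tcp_pos: [0.4846, -0.2863, 0.3837]
ee_rot: [0.509, 0.49, 0.51, -0.491]
contact_force: [1.8, -0.6, -6.1]
opening: 0.37
```

```bash
python3 go.py .633 .0221 .21 -91.24
```

```text
t 31.7 grasp xy [ 0.4844 -0.2862] graspz 0.2117 jawyaw 2.17 toolx [-9.e-04  6.e-04 -1.e+00] open 0.370 F [ 1.8 -0.6 -6.1]
j [-0.64   0.429  1.528 -0.     1.186 -0.678]
-> d(cm) [  0.18  16.   -30.26] rot [1.6302e+00 2.0000e-04 1.2000e-03]
```

Call:
move_arm(increments=[0,1.3,-2.5,0.12,0,0,-1,0,3.1,-6,0.27,0,0,-1,0,5,-9.5,0.42,0,0,-1,0,6.9,-13,0.57,0,0,-1,0,8.7,-16.5,0.72,0,0,-1])

```text
time_s: 32.2
tcp_pos: [0.5649, -0.1191, 0.3821]
ee_rot: [-0.312, -0.634, -0.313, 0.635]
contact_force: [1.3, -0.1, -5.7]
opening: 0.371
```

```bash
python3 go.py .633 .0221 .21 -91.24
```

```text
t 32.2 grasp xy [ 0.5648 -0.1191] graspz 0.2101 jawyaw -37.52 toolx [-1.e-03  3.e-04 -1.e+00] open 0.371 F [ 1.3 -0.1 -5.7]
j [-0.311  0.45   1.494 -0.     1.198  0.344]
-> d(cm) [ 1.000e-02 -3.200e+00 -1.535e+01] rot [9.376e-01 8.000e-04 7.000e-04]
```

Call:
move_arm(increments=[0,-0.7,-3.2,0.15,0,0,-1,0,-1.4,-6.5,0.3,0,0,-1,0,-2.1,-9.8,0.45,0,0,-1,0,-2.8,-13,0.6,0,0,-1,0,-3.2,-15.3,0.75,0,0,-1])

```text
time_s: 32.7
tcp_pos: [0.6319, 0.0226, 0.382]
ee_rot: [-0.059, -0.704, -0.059, 0.705]
contact_force: [0.1, -0.8, -5.3]
opening: 0.368
```

```bash
python3 go.py .633 .0221 .21 -91.24
```

```text
t 32.7 grasp xy [0.6317 0.0227] graspz 0.2100 jawyaw -80.44 toolx [-1.1e-03  4.0e-04 -1.0e+00] open 0.368 F [ 0.1 -0.8 -5.3]
j [-0.059  0.525  1.354  0.     1.263  1.345]
-> d(cm) [-0.    0.07 -0.1 ] rot [0.1885 0.0011 0.0004]
```

Call:
move_arm(increments=[0,0.1,-0.1,0.14,0,0,-1,0,0.1,-0.1,0.188,0,0,-1,1.5,0.1,-0.1,0.188,0,0,-1,3.5,0.1,-0.1,0.188,0,0,-1,5.5,0.1,-0.1,0.188,0,0,-1])

```text
time_s: 33.2
tcp_pos: [0.6325, 0.0198, 0.3266]
ee_rot: [0.006, -0.707, 0.006, 0.707]
contact_force: [1.3, -0.4, -5.3]
opening: 0.37
```

Call:
move_arm(increments=[0,0,0,0,0,0,-1,0,0,0,0,0,0,-1])

```text
time_s: 33.4
tcp_pos: [0.6327, 0.0198, 0.3274]
ee_rot: [0.006, -0.707, 0.006, 0.707]
contact_force: [0.5, -0.3, -5.0]
opening: 0.371
```

```bash
python3 go.py .633 .0221 .1206 -91.24
```

```text
t 33.4 grasp xy [0.6325 0.0198] graspz 0.1554 jawyaw -90.91 toolx [-1.1e-03  1.0e-04 -1.0e+00] open 0.371 F [ 0.5 -0.3 -5. ]
j [-0.063  0.583  1.412 -0.     1.148  1.524]
-> d(cm) [ 3.48 -0.23 -0.03] rot [0.0057 0.0011 0.    ]
```

Call:
move_arm(increments=[1,-0.2,0,0.006,0,0,-1,2,-0.2,0,0.006,0,0,-1,3,-0.2,0,0.006,0,0,-1,3.4,-0.2,0,0.006,0,0,-1,3.4,-0.2,0,0.006,0,0,-1])

```text
time_s: 33.9
tcp_pos: [0.6327, 0.0218, 0.2924]
ee_rot: [0.008, -0.707, 0.008, 0.708]
contact_force: [0.1, -0.6, -5.0]
opening: 0.375
```

```bash
python3 go.py .633 .0221 .1176 -91.24
```

```text
t 33.9 grasp xy [0.6324 0.0218] graspz 0.1204 jawyaw -91.26 toolx [-1.5e-03  1.0e-04 -1.0e+00] open 0.375 F [ 0.1 -0.6 -5. ]
j [-0.06   0.624  1.443 -0.     1.076  1.533]
-> d(cm) [ 0.28 -0.03 -0.03] rot [-0.0003  0.0015  0.    ]
```

Call:
move_arm(increments=[0.1,0,0,0,0,0,-1,0.2,0,0,0,0,0,-1,0.2,0,0,0,0,0,-1])

```text
time_s: 34.2
tcp_pos: [0.6329, 0.0218, 0.2915]
ee_rot: [-0.008, 0.707, -0.008, -0.707]
contact_force: [-0.8, 0.9, -5.8]
opening: 0.372
```

Call:
move_arm(increments=[0.05,0,0,0,0,0,-1,0.1,0,0,0,0,0,-1,0.1,0,0,0,0,0,-1])

```text
time_s: 34.5
tcp_pos: [0.6329, 0.0218, 0.2903]
ee_rot: [0.008, -0.707, 0.008, 0.707]
contact_force: [0.7, 0.1, -5.9]
opening: 0.371
```

Call:
move_arm(increments=[0.05,0,0,0,0,0,-1,0.1,0,0,0,0,0,-1,0.1,0,0,0,0,0,-1])

```text
time_s: 34.8
tcp_pos: [0.6329, 0.0218, 0.2897]
ee_rot: [-0.008, 0.707, -0.008, -0.707]
contact_force: [-2.1, -0.1, 2.3]
opening: 0.371
```

Contact. Releasing.

Call:
move_arm(increments=[0,0,0,0,0,0,0.4,0,0,0,0,0,0,0.4,0,0,0,0,0,0,0.4,0,0,0,0,0,0,0.4])

```text
time_s: 35.2
tcp_pos: [0.6329, 0.0218, 0.2893]
ee_rot: [-0.008, 0.707, -0.008, -0.707]
contact_force: [0.2, -0.3, 0.6]
opening: 0.685
```

Call:
move_arm(increments=[-1,0,0,0,0,0,0.4,-4,0,0,0,0,0,0.4,-7,0,0,0,0,0,0.4,-10,0,0,0,0,0,0.4,-11,0,0,0,0,0,0.4])

```text
time_s: 35.7
tcp_pos: [0.6333, 0.0218, 0.4033]
ee_rot: [-0.008, 0.709, -0.008, -0.705]
contact_force: [0.2, 0.8, 0.4]
opening: 0.703
```

```bash
python3 go.py .584 -.2832 .22 2.29
```

```text
t 35.7 grasp xy [0.6342 0.0217] graspz 0.2313 jawyaw -91.26 toolx [ 5.e-03 -3.e-04 -1.e+00] open 0.703 F [0.2 0.8 0.4]
j [-0.06   0.506  1.327 -0.     1.304  1.533]
-> d(cm) [ 1.11 30.6   4.27] rot [-1.6327 -0.0036 -0.0042]
```

Call:
move_arm(increments=[1,30.6,4.3,-1.633,0,0,0.4,1,30.6,4.3,-1.633,0,0,0.4,1,30.6,4.3,-1.633,0,0,0.4,1,30.6,4.3,-1.633,0,0,0.4,1,30.6,4.3,-1.633,0,0,0.4])

```text
time_s: 36.2
tcp_pos: [0.5958, -0.2062, 0.392]
ee_rot: [-0.233, -0.668, -0.233, 0.668]
contact_force: [0.9, -0.2, 0.1]
opening: 0.7
```

```bash
python3 go.py .584 -.2832 .22 2.29
```

```text
t 36.2 grasp xy [ 0.5958 -0.2062] graspz 0.2200 jawyaw -51.49 toolx [-0.  0. -1.] open 0.700 F [ 0.9 -0.2  0.1]
j [-0.428  0.513  1.347  0.     1.281  0.471]
-> d(cm) [-0.    5.29  5.71] rot [-0.9386 -0.      0.    ]
```

Call:
move_arm(increments=[0,5.3,5.7,-0.938,0,0,0.4,0,5.3,5.7,-0.938,0,0,0.4,0,5.3,5.7,-0.938,0,0,0.4,0,5.3,5.7,-0.938,0,0,0.4,0,5.3,5.7,-0.938,0,0,0.4])

```text
time_s: 36.7
tcp_pos: [0.5841, -0.2819, 0.3918]
ee_rot: [-0.459, -0.538, -0.459, 0.538]
contact_force: [-0.8, -0.1, -0.2]
opening: 0.702
```

```bash
python3 go.py .584 -.2832 .12 2.29
```

```text
t 36.7 grasp xy [ 0.584  -0.2818] graspz 0.2198 jawyaw -9.10 toolx [-3.e-04  3.e-04 -1.e+00] open 0.702 F [-0.8 -0.1 -0.2]
j [-0.542  0.539  1.299  0.     1.304 -0.383]
-> d(cm) [9.98 0.02 0.14] rot [-0.1988 -0.0002  0.0004]
```

Call:
move_arm(increments=[0,0,0.1,-0.15,0,0,0.4,1,0,0.1,-0.199,0,0,0.4,3.5,0,0.1,-0.199,0,0,0.4,7,0,0.1,-0.199,0,0,0.4,10,0,0.1,-0.199,0,0,0.4])

```text
time_s: 37.2
tcp_pos: [0.5839, -0.2823, 0.2907]
ee_rot: [0.509, 0.491, 0.509, -0.491]
contact_force: [0.2, 0.2, -0.8]
opening: 0.698
```

```bash
python3 go.py .584 -.2832 .0680 2.29; python3 - <<'E'
from plant import bot
import cv2,numpy as np
d=bot.snapshot("side"); im=cv2.resize(d["frame"][110:350,280:600],None,fx=2.4,fy=2.4)
cv2.imwrite(f"pics/side11.png",cv2.cvtColor(im,cv2.COLOR_RGB2BGR))
E
```

```text
t 37.2 grasp xy [ 0.5839 -0.2823] graspz 0.1187 jawyaw 1.99 toolx [-1.e-04  0.e+00 -1.e+00] open 0.698 F [ 0.2  0.2 -0.8]
j [-0.542  0.644  1.403 -0.     1.094 -0.577]
-> d(cm) [5.07 0.01 0.09] rot [-0.0053 -0.0001  0.0001]
```

View pics/side11.png

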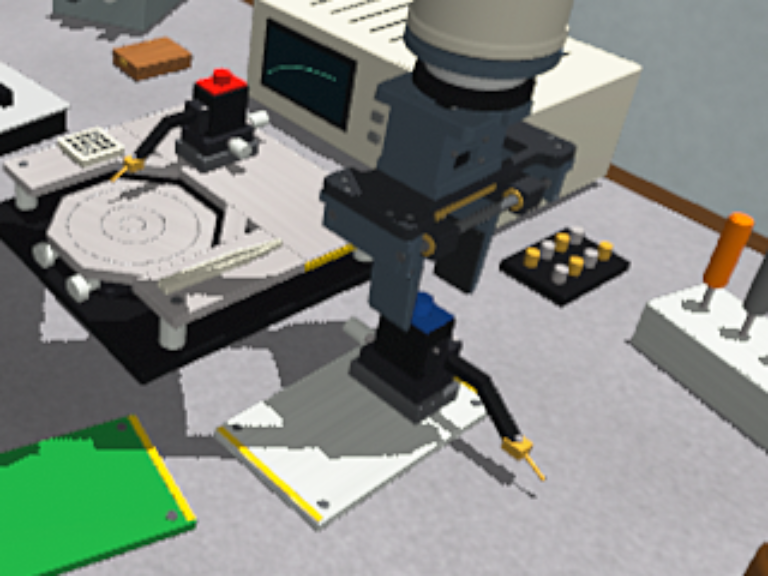

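Red stands on the platen again at about (218,120), its arm over the chuck. The fingers straddle blue. Going down to grip it.

Call:
move_arm(increments=[1.5,0,0.1,-0.005,0,0,0.4,3.3,0,0.1,-0.005,0,0,0.4,4.6,0,0.1,-0.005,0,0,0.4,5,0,0.1,-0.005,0,0,0.4,5,0,0.1,-0.005,0,0,0.4])

```text
time_s: 37.75
tcp_pos: [0.5843, -0.2835, 0.242]
ee_rot: [0.51, 0.49, 0.51, -0.49]
contact_force: [0.2, 0.2, 0.5]
opening: 0.704
```

```bash
python3 go.py .584 -.2832 .0680 2.29
```

```text
t 37.8 grasp xy [ 0.5843 -0.2835] graspz 0.0700 jawyaw 2.28 toolx [-1.e-04  0.e+00 -1.e+00] open 0.704 F [0.2 0.2 0.5]
j [-0.544  0.706  1.436 -0.     1.    -0.583]
-> d(cm) [ 0.2  -0.03 -0.04] rot [-0.0002 -0.      0.0001]
```

Call:
move_arm(increments=[0.2,0,0,0,0,0,0.2,0.2,0,0,0,0,0,-1,0.2,0,0,0,0,0,-1,0.2,0,0,0,0,0,-1,0.2,0,0,0,0,0,-1], squeeze=35)

```text
time_s: 38.25
tcp_pos: [0.5843, -0.2835, 0.2402]
ee_rot: [0.51, 0.49, 0.51, -0.49]
contact_force: [-1.5, -0.2, 3.6]
opening: 0.372
```

Call:
move_arm(increments=[0,0,0,0,0,0,-1,0,0,0,0,0,0,-1])

```text
time_s: 38.45
tcp_pos: [0.5842, -0.2835, 0.2402]
ee_rot: [0.51, 0.49, 0.51, -0.49]
contact_force: [-1.2, 0.7, 5.6]
opening: 0.374
```

```bash
python3 go.py .584 -.2832 .0680 2.29
```

```text
t 38.5 grasp xy [ 0.5843 -0.2835] graspz 0.0682 jawyaw 2.27 toolx [ 3.e-04 -2.e-04 -1.e+00] open 0.374 F [-1.2  0.7  5.6]
j [-0.544  0.708  1.438 -0.     0.996 -0.583]
-> d(cm) [ 0.02 -0.02 -0.03] rot [-0.0003  0.0002 -0.0003]
```

Call:
move_arm(increments=[-0.5,0,0,0,0,0,-1,-3.5,0,0,0,0,0,-1,-8,0,0,0,0,0,-1,-12.5,0,0,0,0,0,-1,-16.5,0,0,0,0,0,-1])

```text
time_s: 38.95
tcp_pos: [0.584, -0.2833, 0.4071]
ee_rot: [0.51, 0.49, 0.51, -0.49]
contact_force: [0.5, 0.6, -4.0]
opening: 0.37
```

```bash
python3 go.py .6318 -.0571 .235 -91.33
```

```text
t 39.0 grasp xy [ 0.584  -0.2833] graspz 0.2351 jawyaw 2.28 toolx [ 2.e-04 -1.e-04 -1.e+00] open 0.370 F [ 0.5  0.6 -4. ]
j [-0.544  0.526  1.279  0.     1.337 -0.583]
-> d(cm) [  0.     5.68 -22.41] rot [ 1.6337e+00 -1.0000e-04 -2.0000e-04]
```

Call:
move_arm(increments=[0,0.3,-1,0.12,0,0,-1,0,0.7,-3,0.27,0,0,-1,0,1.3,-5,0.42,0,0,-1,0,1.8,-7,0.57,0,0,-1,0,2.3,-9,0.72,0,0,-1])

```text
time_s: 39.45
tcp_pos: [0.6035, -0.1917, 0.4047]
ee_rot: [-0.302, -0.639, -0.303, 0.639]
contact_force: [-0.0, -0.4, -3.6]
opening: 0.37
```

```bash
python3 go.py .6318 -.0571 .235 -91.33
```

```text
t 39.5 grasp xy [ 0.6034 -0.1917] graspz 0.2327 jawyaw -39.34 toolx [-8.e-04  3.e-04 -1.e+00] open 0.370 F [-0.  -0.4 -3.6]
j [-0.402  0.506  1.323  0.     1.313  0.285]
-> d(cm) [ -0.23  -6.35 -12.21] rot [9.075e-01 6.000e-04 6.000e-04]
```

Call:
move_arm(increments=[-0.2,-1,-2,0.15,0,0,-1,-0.2,-2.4,-4.6,0.3,0,0,-1,-0.2,-3.8,-7.3,0.45,0,0,-1,-0.2,-5.2,-10,0.6,0,0,-1,-0.2,-6.3,-12.1,0.75,0,0,-1])

```text
time_s: 39.95
tcp_pos: [0.6307, -0.0572, 0.4068]
ee_rot: [-0.047, -0.705, -0.048, 0.706]
contact_force: [1.1, -0.3, -5.0]
opening: 0.371
```

```bash
python3 go.py .6318 -.0571 .235 -91.33
```

```text
t 40.0 grasp xy [ 0.6306 -0.0571] graspz 0.2348 jawyaw -82.27 toolx [-7.e-04  4.e-04 -1.e+00] open 0.371 F [ 1.1 -0.3 -5. ]
j [-0.185  0.504  1.321  0.     1.318  1.251]
-> d(cm) [-0.02  0.   -0.11] rot [0.1581 0.0007 0.0004]
```

Call:
move_arm(increments=[0,0,-0.1,0.1,0,0,-1,0,0,-0.1,0.158,0,0,-1,0,0,-0.1,0.158,0,0,-1,2,0,-0.1,0.158,0,0,-1,5,0,-0.1,0.158,0,0,-1])

```text
time_s: 40.45
tcp_pos: [0.6321, -0.059, 0.3579]
ee_rot: [-0.005, 0.708, -0.006, -0.706]
contact_force: [0.9, 0.4, -4.4]
opening: 0.371
```

```bash
python3 go.py .6318 -.0571 .1212 -91.33
```

```text
t 40.5 grasp xy [ 0.6327 -0.0591] graspz 0.1859 jawyaw -90.88 toolx [ 3.3e-03 -6.0e-04 -1.0e+00] open 0.371 F [ 0.9  0.4 -4.4]
j [-0.187  0.552  1.377  0.     1.209  1.399]
-> d(cm) [ 6.47 -0.19  0.05] rot [ 0.0078 -0.0033 -0.0005]
```

Call:
move_arm(increments=[1.5,-0.2,0,0.008,0,0,-1,3,-0.2,0,0.008,0,0,-1,4.5,-0.2,0,0.008,0,0,-1,5.8,-0.2,0,0.008,0,0,-1,6.2,-0.2,0,0.008,0,0,-1])

```text
time_s: 40.95
tcp_pos: [0.6314, -0.0569, 0.2934]
ee_rot: [0.009, -0.706, 0.009, 0.708]
contact_force: [0.2, -0.8, -4.3]
opening: 0.368
```

Call:
move_arm(increments=[0,0,0,0,0,0,-1])

```text
time_s: 41.05
tcp_pos: [0.6317, -0.0569, 0.2944]
ee_rot: [0.009, -0.707, 0.009, 0.707]
contact_force: [-0.3, 0.7, -3.2]
opening: 0.371
```

```bash
python3 go.py .6318 -.0571 .1192 -91.33
```

```text
t 41.0 grasp xy [ 0.6315 -0.0569] graspz 0.1224 jawyaw -91.43 toolx [-1.e-03  2.e-04 -1.e+00] open 0.371 F [-0.3  0.7 -3.2]
j [-0.184  0.623  1.439 -0.     1.081  1.412]
-> d(cm) [ 0.32  0.02 -0.01] rot [-0.0018  0.001   0.0002]
```

Call:
move_arm(increments=[0.1,0,0,0,0,0,-1,0.2,0,0,0,0,0,-1,0.3,0,0,0,0,0,-1,0.3,0,0,0,0,0,-1])

```text
time_s: 41.45
tcp_pos: [0.6318, -0.0568, 0.292]
ee_rot: [-0.009, 0.707, -0.009, -0.707]
contact_force: [-0.5, 0.6, -3.8]
opening: 0.374
```

Call:
move_arm(increments=[0.05,0,0,0,0,0,-1,0.1,0,0,0,0,0,-1,0.1,0,0,0,0,0,-1])

```text
time_s: 41.75
tcp_pos: [0.6318, -0.0568, 0.2908]
ee_rot: [0.009, -0.707, 0.009, 0.707]
contact_force: [-0.6, -0.3, -3.8]
opening: 0.37
```

Call:
move_arm(increments=[0.05,0,0,0,0,0,-1,0.1,0,0,0,0,0,-1,0.1,0,0,0,0,0,-1])

```text
time_s: 42.05
tcp_pos: [0.6318, -0.0568, 0.2902]
ee_rot: [-0.009, 0.707, -0.009, -0.707]
contact_force: [-1.5, 0.2, 3.7]
opening: 0.373
```

Call:
move_arm(increments=[0,0,0,0,0,0,0.3,0,0,0,0,0,0,0.3,0,0,0,0,0,0,0.3,0,0,0,0,0,0,0.3])

```text
time_s: 42.45
tcp_pos: [0.6318, -0.0568, 0.2899]
ee_rot: [-0.009, 0.707, -0.009, -0.707]
contact_force: [-0.7, 0.3, -0.5]
opening: 0.649
```

Call:
move_arm(increments=[-1,0,0,0,0,0,0.3,-4,0,0,0,0,0,0.3,-7,0,0,0,0,0,0.3,-10,0,0,0,0,0,0.3,-13,0,0,0,0,0,0.3])

```text
time_s: 42.95
tcp_pos: [0.6316, -0.0567, 0.422]
ee_rot: [-0.009, 0.707, -0.009, -0.707]
contact_force: [0.6, 0.7, 0.3]
opening: 0.654
```

```bash
python3 go.py .15 .60 .26 75
```

```text
t 43.0 grasp xy [ 0.6317 -0.0568] graspz 0.2500 jawyaw -91.46 toolx [ 6.e-04 -1.e-04 -1.e+00] open 0.654 F [0.6 0.7 0.3]
j [-0.184  0.492  1.299  0.     1.35   1.413]
-> d(cm) [ -1.04 -64.43  49.82] rot [-2.9053e+00  0.0000e+00 -9.0000e-04]
```

Call:
move_arm(increments=[-1,-64,50,-1.5,0,0,0.3,-1,-64,50,-1.5,0,0,0.3,-1,-64,50,-1.5,0,0,0.3,-1,-64,50,-1.5,0,0,0.3,-1,-64,50,-1.5,0,0,0.3])

```text
time_s: 43.45
tcp_pos: [0.4814, 0.1452, 0.4238]
ee_rot: [0.253, 0.661, 0.252, -0.66]
contact_force: [1.0, 0.9, -0.2]
opening: 0.648
```

```bash
python3 go.py .15 .60 .26 0
```

```text
t 43.5 grasp xy [0.4816 0.1453] graspz 0.2518 jawyaw -48.16 toolx [ 1.e-03  3.e-04 -1.e+00] open 0.648 F [ 1.   0.9 -0.2]
j [0.174 0.301 1.614 0.    1.225 1.015]
-> d(cm) [ -0.84 -55.99  -5.64] rot [-8.405e-01 -7.000e-04 -9.000e-04]
```

Call:
move_arm(increments=[-0.8,-56,-5.6,-0.84,0,0,0.3,-0.8,-56,-5.6,-0.84,0,0,0.3,-0.8,-56,-5.6,-0.84,0,0,0.3,-0.8,-56,-5.6,-0.84,0,0,0.3,-0.8,-56,-5.6,-0.84,0,0,0.3])

```text
time_s: 43.95
tcp_pos: [0.3352, 0.3481, 0.4275]
ee_rot: [0.477, 0.522, 0.477, -0.522]
contact_force: [1.0, 0.4, -0.9]
opening: 0.648
```

```bash
python3 go.py .15 .60 .26 0
```

```text
t 44.0 grasp xy [0.3353 0.3483] graspz 0.2555 jawyaw -5.17 toolx [ 1.e-03  7.e-04 -1.e+00] open 0.648 F [ 1.   0.4 -0.9]
j [ 0.681  0.269  1.652 -0.     1.219  0.771]
-> d(cm) [ -0.45 -20.71 -23.42] rot [-0.0902 -0.0008 -0.001 ]
```

Call:
move_arm(increments=[-0.4,-20,-23,0,0,0,0.3,-0.4,-20,-23,0,0,0,0.3,-0.4,-20,-23,0,0,0,0.3,-0.4,-20,-23,0,0,0,0.3,-0.4,-20,-23,0,0,0,0.3])

```text
time_s: 44.45
tcp_pos: [0.1899, 0.5517, 0.4308]
ee_rot: [0.475, 0.524, 0.476, -0.523]
contact_force: [1.4, 0.6, 1.3]
opening: 0.646
```

Call:
move_arm(increments=[0,0,0,0,0,0,0.3,0,0,0,0,0,0,0.3])

```text
time_s: 44.65
tcp_pos: [0.1908, 0.5508, 0.4301]
ee_rot: [0.476, 0.523, 0.476, -0.523]
contact_force: [-0.5, -0.9, 0.1]
opening: 0.65
```

```bash
python3 - <<'E'
from plant import bot
from ov import *
D=np.radians
ims=[]
for n,(r0,r1,c0,c1) in (("top",(100,280,170,470)),("side",(110,340,190,500))):
    d=bot.snapshot(n); np.savez(n+"z.npz",**d); sc=2.58
    im=cv2.cvtColor(cv2.resize(d["frame"][r0:r1,c0:c1],None,fx=sc,fy=sc,interpolation=cv2.INTER_CUBIC),cv2.COLOR_RGB2BGR)
    draw(im,d,box3(.5257,.3,D(4.6),-.06,.06,-.074,.074,.032,.037),sc,(c0,r0),(0,0,255))
    cv2.imwrite(f"pics/{n}z.png",im)
for nm in ("top0","topz"):
    d=np.load(nm+".npz"); hsv=cv2.cvtColor(d["frame"],cv2.COLOR_RGB2HSV).astype(int);H,S,V=[hsv[...,i] for i in range(3)]
    print(nm,"red",blob(d,((S>120)&((H<8)|(H>172))).astype(np.uint8),.138,(110,150,300,330)))
    print(nm,"blue",blob(d,((S>100)&(H>95)&(H<125)).astype(np.uint8),.138,(110,150,335,365)))
    w=cloud(d)
    m=(w[...,2]>.032)&(w[...,2]<.042)&(abs(w[...,0]-.5257)<.08)&(abs(w[...,1]-.3)<.09)
    if m.sum()>500: 
        c=np.c_[w[m][:,:2]-[.5257,.3],np.ones(m.sum())]; print("lid",rect(w[m]),np.linalg.lstsq(c,w[m][:,2],rcond=None)[0])
    m=(w[...,2]>.066)&(w[...,2]<.075)&(abs(w[...,0]-.53)<.05)&(w[...,1]>.05)&(w[...,1]<.15); print("tray",w[m].mean(0))
E
```

```text
top0 red (((632.7046508789062, 22.82343864440918), (33.63926315307617, 43.10820388793945), 88.95294189453125), array([0.63223932, 0.0224443 ]))
top0 blue (((631.0215454101562, -56.38386535644531), (33.651405334472656, 43.169593811035156), 88.4129867553711), array([ 0.63040932, -0.05706445]))
tray [0.53097797 0.09724795 0.07024503]
topz red (((632.7047729492188, 22.832250595092773), (33.656890869140625, 43.10820388793945), 88.95294189453125), array([0.63240058, 0.02238821]))
topz blue (((631.0718383789062, -53.98748016357422), (33.65327453613281, 43.157466888427734), 88.4414291381836), array([ 0.63061755, -0.05461802]))
lid ((526.1451416015625, 301.7203369140625), (121.28292846679688, 148.93527221679688), 5.214417934417725) [-5.11211092e-06  1.25648939e-04  3.69232918e-02]
tray [0.53097565 0.09731547 0.07011407]
```

View pics/topz.png

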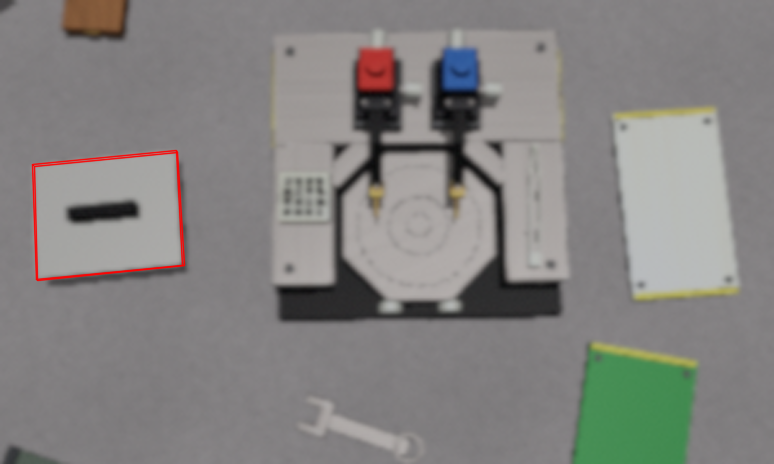

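View pics/sidez.png

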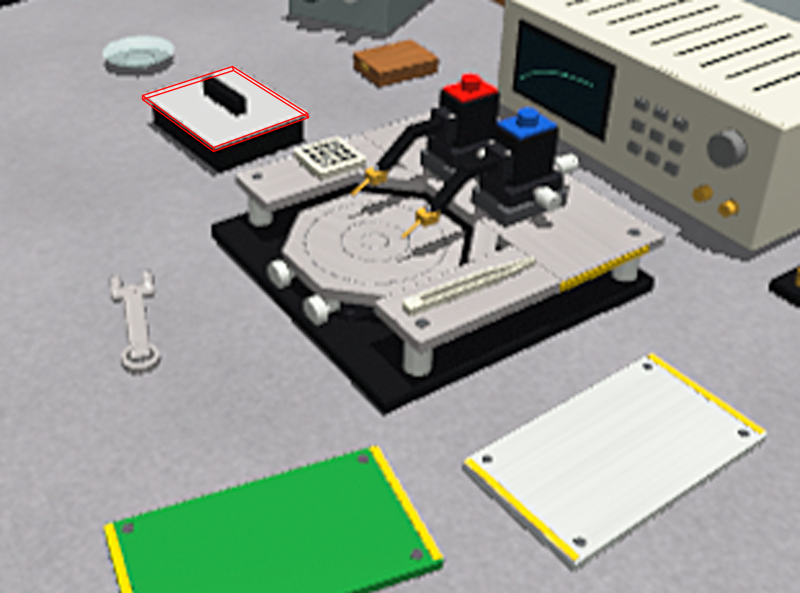

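Everything is in place: both positioners stand on their spots (at (376,70) and (460,70) in the top view), the lid is closed at (108,215), and the tweezers and tray show no change. Handing in.

```bash
python3 -c "
from plant import bot
print(bot.hand_in())"
```

```text
the job is handed in; nothing more can be done
None
```

The job is done and handed in at about 45 s. Both positioners were parked on the aluminium plate, the carrier was laid in the black box, the lid was closed, and red and then blue were set back on their spots.

| Item | Last check before hand-in |
|---|---|
| Red positioner | less than 1 mm from its starting spot |
| Blue positioner | about 2.4 mm from its starting spot (15 mm allowed), angle unchanged |
| Lid | level at 0.037 m plate-top height, as it should be when closed; within about 2 mm of the box centre |
| Chip tray | moved less than 0.1 mm |
| Tweezers | no change seen in the pictures (not measured) |
| Carrier | seen flat in the box before the lid went on; cannot be seen since |

The forces I read when setting things down stayed below 10 N. No check failed. The only small disagreement was the lid's angle in the box: it read 5.2° against the box's 4.6°.

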